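# Check the tilt gauge on its stud and hold it on the mark

### The job

Check the bench tilt gauge: slide the round steel puck with the brass stud across the worktop, without lifting it, until its whole foot is on the round blue mat, and let go of it. Then pick up the gauge (it has a black handle on top), set the middle of its flat foot lightly on top of the brass stud and rock it sideways there until the hanging black pointer settles on the red mark of the dial. Finish while still holding the gauge like that, steady, on the stud with the pointer on the mark; leave everything else on the bench where it is.

Things in the scene. Friction and masses are not known exactly. Their poses are not given: they have to be found in the camera images.
- puck: loose check puck, 0.4 kg: flat round dark steel foot, 80 mm across, 10 mm thick, with an upright brass stud in its middle, 26 mm in diameter, straight-sided from 10 to 28 mm above the worktop, then a half ball of 13 mm radius up to 41 mm. Pinch the stud from above, fingertips above the foot, to drag the puck. Origin: centre of the underside; z up
- crown (a point): highest point of the brass stud, 41 mm above the puck's underside
- mat: round blue vinyl mat with a thin white ring, 116 mm across, stuck flat to the worktop (under 1 mm thick, no edge to climb); the puck's foot is wholly on it when the centres are less than 18 mm apart. Origin: its centre
- gauge: loose tilt gauge, 0.25 kg, upright on the worktop: flat grey foot 50 (x) x 70 (y) x 10 mm; a round dial 72 mm across, centre 52 mm above the underside, facing the gauge's -x (towards the robot); on top a black handle 20 (x) x 22 mm (y), free from 90 to 135 mm above the underside, its axis 4 mm to +x of the origin. Origin: centre of the underside; z up, y left as one looks at the dial
- foot (a point): centre of the underside of the gauge's foot (the foot is flat, so it rocks on the stud's ball)
- pointer (a joint): black pointer hanging freely from the dial's centre, swings about the gauge's x axis and calms within a second. It reads the gauge's sideways lean in rad: 0 upright, positive when the gauge's top leans to the gauge's +y (left as one looks at the dial)
- mark (a joint): red mark, 5 mm wide, on the stiff dark bezel round the dial, left of the dial's bottom. Its value has the pointer's zero and direction, so it is the lean in rad at which the pointer is on it: 0.18 to 0.42. It stays put on the gauge
- pointer_tip (a point): tip of the pointer, 25.5 mm from the dial's centre
- mark_point (a point): middle of the red mark's inner end, 25.5 mm from the dial's centre
- rack_papers: sheets of paper in a rack high over the bench right of the work (fixed, 0.49 m above the worktop, about x 0.50 to 0.73, y -0.09 to 0.19); keep the arm out of them when swinging in
- timer: bystander: white bench timer 64x66x19 mm; origin under its centre
- memo_block: bystander: pale yellow memo block 68x75x23 mm; origin under its centre
- slide_tray: bystander: open grey slide tray 46x87x17 mm; origin under its centre
- reagent_bottle: bystander: brown reagent bottle with white cap, 78 mm tall, 43 mm across; origin under its centre
- well_block: bystander: white stepped well block 50x105x26 mm; origin under its centre
- lancet_box: bystander: white carton with green print 56x70x91 mm; origin under its centre
- pen: bystander: white and blue pen, 145 mm long; origin under its centre

How it is judged:
On the way, in this order (a step that is already met when the one before it is completed fails the run):
1. the puck stands wholly on the mat and the fingers have let go of it (horizontal distance between puck and mat below 0.019 m and contact force between the fingers and puck below 0.1 N and height (world z) of puck below 0.006 m), for 0.2 s.
2. the gauge is held in the fingers, clear of the worktop (contact force between the fingers and gauge above 1 N and height (world z) of foot above 0.02 m), for 0.2 s.
At the end, for the whole second after the job is handed in: through the last second: puck flat and wholly on the mat (centres within 19 mm); gauge held in the fingers and at rest, its foot's centre within 20 mm of the stud's top, bearing on the stud with 0.3 to 25 N; pointer still (under 0.5 rad/s), its tip within 2.5 mm of the mark (horizontal distance between puck and mat below 0.019 m and height (world z) of puck below 0.006 m and angle between puck's own z axis and vertical below 0.08 rad and contact force between the fingers and gauge above 1 N and contact force between gauge and puck between 0.3 and 25 N and distance between foot and crown below 0.02 m and distance between pointer_tip and mark_point below 0.0025 m and velocity of joint pointer between -0.5 and 0.5 rad/s and linear speed of gauge below 0.02 m/s and angular speed of gauge below 0.4 rad/s); the arm keeps its last pose, push and grip.
It fails at once if the puck is lifted off the worktop or tipped (height (world z) of puck above 0.012 m or angle between puck's own z axis and vertical above 0.25 rad).
It fails at once if the gauge is knocked over (angle between gauge's own z axis and vertical above 1 rad).
It fails at once if a bystander is moved by more than 20 mm (distance of any of timer, memo_block, slide_tray, reagent_bottle, well_block, lancet_box, pen from where it was at the start of the episode above 0.02 m).
It also fails if it takes over 64 s, if anything falls off the work surface, if the arm or the gripper's body presses on something with over 40 N, if the wrist force passes 120 N, or if a joint passes its speed limit or range.

### The arm

A 7-joint arm with a two-finger parallel gripper is mounted at the origin on a cart in front of the work surface, level with it; the furniture and walls round the work are solid. World frame = base frame: x ahead of the robot, y to its left, z up, the work surface at z = 0. Lengths are in m, angles in rad, forces in N, time in s.
With the tool pointing down it reaches from about 0.4 to 0.875 m from the base axis. Payload 4.4 kg.
Tool frame: the origin (TCP) lies between the finger pads; the fingertips stand 8 mm ahead of it and the grasp point (between the pads) lies 11 mm behind it; y points along the fingers, x is the direction in which the jaws open and shut, and the axes are right-handed (so a half turn about y gives the same grasp; the last joint's range is limited). The gripper opens to 85 mm and grips with 20 to 120 N. Pads are 22 mm wide; open, the fingers measure 114 mm over their backs; the gripper's body (76 mm by 85 mm) begins 54 mm behind the grasp point. The pads swing forward as they close: fully open they stand 13 mm farther back than shut.
Start: joints at [-1.316, 0.628, 0.038, 1.517, -0.027, 0.996, -0.02], TCP at [0.205, 0.617, 0.239] pointing down, gripper open.
Joint ranges: [-3.06, 3.06], [-0.37, 2.12], [-1.25, 1.32], [0.18, 2.47], [-1.1, 4.24], [0.23, 1.98], [-2.94, 2.94]. Speed limits (rad/s): [2.57, 2.57, 3.14, 3.14, 3.14, 3.14, 3.14].

### API

Orientations are given as a unit quaternion [x, y, z, w].
In Python, from rig import env gives the robot as it stands.
- The arm moves only by the tool play_rows, never from a script. Its argument "moves" is a list of rows, each an object of numbers: "jaw": the finger opening in cm, from 0 to 8.54; "dx", "dy", "dz": the shift along the tool's x, y, z in cm; "rx", "ry", "rz": the turn, a rotation vector about the tool's x, y, z in degrees. A call has 1 to 12 rows; each row is the pose to reach, as a shift and turn from the pose commanded when the call began, along the tool's axes at that moment; what a row does not reach only later rows make up. A row lasts 1/12 s, in which the tool goes at most 41.7 mm and 7.16 degrees, less where a joint would pass 70% of its speed; a pose out of reach is approached as far as the arm can. A call with a gripper value outside its range is refused whole. The fingers move at their own pace and stop on an object; "grip_force" is the grip in N (left out, the last holds). Time passes only in rows, so rows that repeat a pose let the fingers close. It gives the time, the measured TCP pose, the force and the opening at its end, in the units of the state.
- env.observe(): the state, without advancing time (a new reading comes with each control period).
- env.capture(name): name is "scene" or "top"; returns a dict with "image" (420x560x3 uint8, red, green, blue), "fx", "fy", "cx", "cy" (pixels), "k1" (the pictures are not rectified: a ray, as slopes to the right and down, at radius r is drawn at 1 + k1 r^2 times it, then the intrinsics apply), "eye" and "rotation" of the camera in the world. Camera axes: x right, y up, looking along -z (the intrinsics and any distortion apply to the point x, -y, -z); pixel columns grow to the right and rows downward; lengths in m; the calibration is good to about 2 mm. A picture is of the moment at which its call begins. There is no depth.
- env.close_job(): hands the job in, once; it reports no verdict.
Trained networks look in a picture, given as the dict that the camera call returned (one of the last four; its "shot" number tells which), for a name from the list of things; names that differ only in an ending like _2 or _b are one class to them, and where a whole thing is asked for, a point or a joint stands for the part that bears it (a point fixed in the world has none). Each returns a list of dicts, best first, with "conf" (0 to 1); they miss things now and then, are a little off and sometimes report something else, mostly with a low value. They report only what shows in the picture. A call takes as long as a camera call.
- env.recognise(target, picture): "uv" ([column, row] in pixels, amid what is visible of it).
- env.pinpoint(target, picture): "uv" ([column, row] in pixels: a listed point, or the origin of a listed thing).
The state is a dict: "t": time; "joint_pos": joint angles; "joint_vel": joint speeds; "tau": joint torques, N m; "ee_pos": TCP position; "tool_rot": TCP orientation; "force": force on the tool from outside, world axes, zero at the start; "moment": the same for the moment, N m; "gripper_width": opening from 0.0 (shut) to 1.0 (fully open).
Only numpy, scipy, OpenCV 4.12 (cv2) and the standard library are available. Lean on these libraries where they do the work, as an engineer would, in place of code of your own. Each camera call takes 0.05 s, during which the arm holds its last target.

## Working session

There is one attempt and no reset: what is moved stays moved. The work goes in short steps, Python scripts to look and compute and a tool call to move; the robot and the scene stay as the last step left them, time stands still between calls to the robot, and variables do not carry over. Pictures are saved under pics/ and viewed, and the job is handed in when it is done.

Besides the shell and the picture viewer there is one more tool, called after ">>>" as name([rows], argument=value, ...), one row to a line, values as JSON. play_rows: Moves the arm, as the interface text tells. Its arguments: {"type":"object","properties":{"moves":{"type":"array"},"grip_force":{"type":"number"}},"required":["moves"]}

```bash
ls; mkdir -p pics; cat > h.py <<'E'
import numpy as np, cv2
from rig import env
from scipy.spatial.transform import Rotation as R
def ray(p,uv):
    K=np.array([[p['fx'],0,p['cx']],[0,p['fy'],p['cy']],[0,0,1.]])
    x=cv2.undistortPoints(np.array([[uv]],float),K,np.array([p['k1'],0,0,0.]))[0,0]
    M=np.array(p['rotation']); 
    if M.shape!=(3,3): M=R.from_quat(M).as_matrix()
    # k1 given as forward radial: x_d = x(1+k1 r^2)
    return np.array(p['eye']),M@np.array([x[0],-x[1],-1.])
def atz(p,uv,z):
    e,d=ray(p,uv); return e+d*(z-e[2])/d[2]
def proj(p,X):
    M=np.array(p['rotation'])
    if M.shape!=(3,3): M=R.from_quat(M).as_matrix()
    c=M.T@(np.array(X)-np.array(p['eye'])); a=np.array([c[0]/-c[2],-c[1]/-c[2]]); a=a*(1+p['k1']*(a@a))
    return np.array([p['fx']*a[0]+p['cx'],p['fy']*a[1]+p['cy']])
def save(p,n): cv2.imwrite('pics/'+n,cv2.cvtColor(p['image'],cv2.COLOR_RGB2BGR))
E
python3 - <<'E'
from h import *
o=env.observe();print(o)
for n in('scene','top'):
    p=env.capture(n);save(p,n+'0.png');print(n,p['eye'],p['rotation'],p['fx'],p['k1'])
    for t,z in(('puck',0),('crown',.041),('mat',0),('gauge',0),('foot',0),('pointer_tip',.03),('mark_point',.03),('timer',0),('memo_block',0),('slide_tray',0),('reagent_bottle',0),('well_block',0),('lancet_box',0),('pen',0)):
        r=env.pinpoint(t,p)[:2]
        print(t,[(np.round(q['uv'],1),round(q['conf'],2),atz(p,q['uv'],z).round(3)) for q in r])
E
```

```text
pics
{'t': 0.0, 'joint_pos': array([-1.31580559,  0.62932289,  0.03843828,  1.51838547, -0.02700853,
        0.99633391, -0.01999724]), 'joint_vel': array([ 2.69823551e-03,  8.19214976e-04, -3.66131952e-05, -8.66785641e-04,
        2.35852587e-03, -6.84282717e-04, -1.71605115e-03]), 'tau': array([-3.03602437e-04, -5.63402760e+01,  1.22625243e+00, -1.93442023e+01,
        1.10078513e-02,  1.04314418e-02,  2.09005617e-05]), 'ee_pos': array([0.20472606, 0.61625397, 0.2383985 ]), 'tool_rot': array([ 0.57384005,  0.41317722, -0.4142785 , -0.57303186]), 'force': array([ 0.63965716, -0.28524209,  0.18111594]), 'moment': array([ 0.08196689, -0.02078942, -0.01064634]), 'gripper_width': 1.002044980597002}
scene [-0.23892249 -0.81980041  1.04461367] [ 0.46978134 -0.14653553 -0.27113517  0.82723549] 402.9391593727803 -0.1117956316075759
puck [(array([243.9, 264.1]), 0.49, array([0.44 , 0.366, 0.   ])), (array([316.8, 294.1]), 0.15, array([0.563, 0.038, 0.   ]))]
crown [(array([243.7, 257. ]), 0.75, array([0.438, 0.361, 0.041]))]
mat [(array([256.5, 279.7]), 0.73, array([0.426, 0.248, 0.   ]))]
g
[... 1452 characters left out ...]
rk_point []
timer [(array([221. , 286.2]), 0.71, array([0.288, 0.423, 0.   ])), (array([340.4, 207.7]), 0.65, array([0.553, 0.018, 0.   ]))]
memo_block [(array([185.8, 244.1]), 0.68, array([0.429, 0.544, 0.   ]))]
slide_tray [(array([191.4, 207.9]), 0.59, array([0.552, 0.528, 0.   ]))]
reagent_bottle [(array([213.1, 185.2]), 0.68, array([0.631, 0.455, 0.   ]))]
well_block [(array([354.1, 175.9]), 0.79, array([ 0.663, -0.031,  0.   ])), (array([237.1, 240.7]), 0.37, array([0.44, 0.37, 0.  ]))]
lancet_box [(array([384.7, 164.1]), 0.72, array([ 0.705, -0.138,  0.   ])), (array([238.8, 201.5]), 0.15, array([0.574, 0.366, 0.   ]))]
pen [(array([343.1, 206.6]), 0.45, array([0.557, 0.009, 0.   ]))]
```

```bash
python3 - <<'E'
import cv2
a=cv2.imread('pics/scene0.png');b=cv2.imread('pics/top0.png')
cv2.imwrite('pics/c1.png',cv2.resize(a[200:330,180:390],None,fx=3.8,fy=3.8,interpolation=cv2.INTER_CUBIC))
cv2.imwrite('pics/c2.png',cv2.resize(b[150:310,160:400],None,fx=3.3,fy=3.3,interpolation=cv2.INTER_CUBIC))
E
```

```text
(no output)
```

View pics/scene0.png

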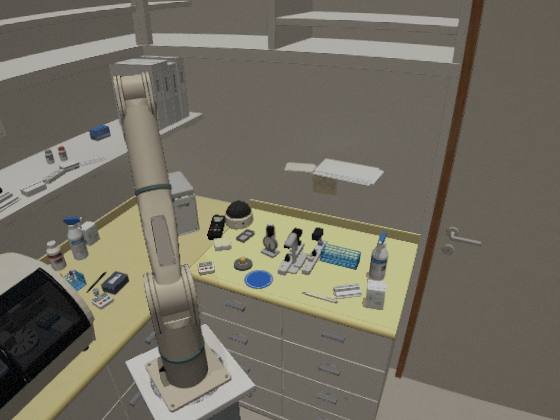

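View pics/c1.png

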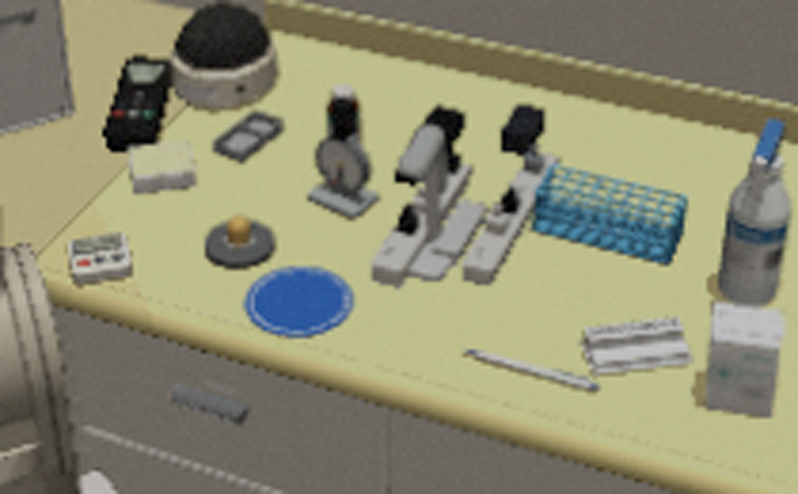

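View pics/c2.png

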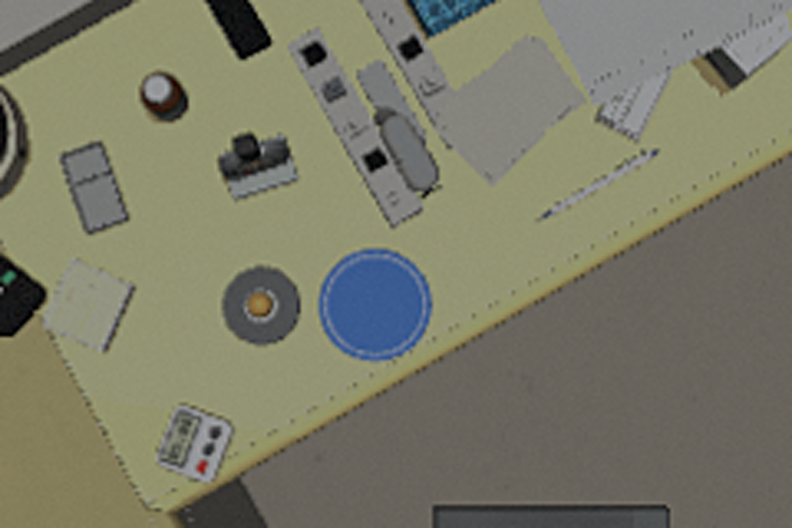

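View pics/top0.png

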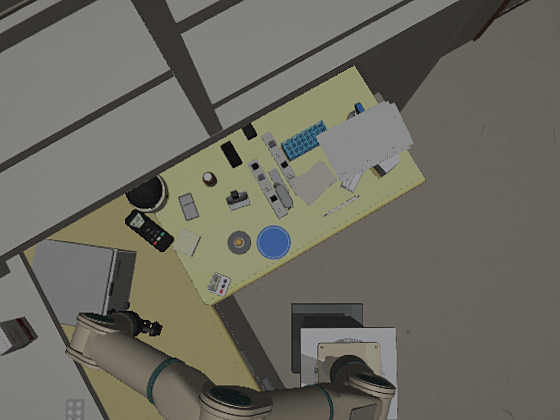

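```bash
python3 - <<'E'
import cv2,numpy as np
a=cv2.imread('pics/scene0.png');b=cv2.imread('pics/top0.png')
cv2.imwrite('pics/c3.png',cv2.resize(a[215:260,250:300],None,fx=14,fy=12,interpolation=cv2.INTER_CUBIC))
cv2.imwrite('pics/c4.png',cv2.resize(b[180:220,215:260],None,fx=14,fy=14,interpolation=cv2.INTER_CUBIC))
for im,n in((a,'scene'),(b,'top')):
    h=cv2.cvtColor(im,cv2.COLOR_BGR2HSV)
    m=((h[...,0]>100)&(h[...,0]<125)&(h[...,1]>130)).astype('uint8')
    k,l,s,c=cv2.connectedComponentsWithStats(m)
    for i in range(1,k):
        if s[i,4]>200: print(n,'blue',s[i],c[i])
    m=((h[...,0]>8)&(h[...,0]<20)&(h[...,1]>110)&(h[...,2]>90)).astype('uint8')
    k,l,s,c=cv2.connectedComponentsWithStats(m)
    for i in range(1,k):
        if 20<s[i,4]<300: print(n,'brass',s[i],c[i])
E
```

```text
scene blue [246 271  25  17 305] [258.2557377  279.01639344]
top blue [282 121  44  40 429] [303.44289044 142.12820513]
top blue [257 229  31  29 650] [272.62615385 242.21076923]
top brass [235 239   7   7  26] [238.30769231 241.73076923]
```

View pics/c3.png

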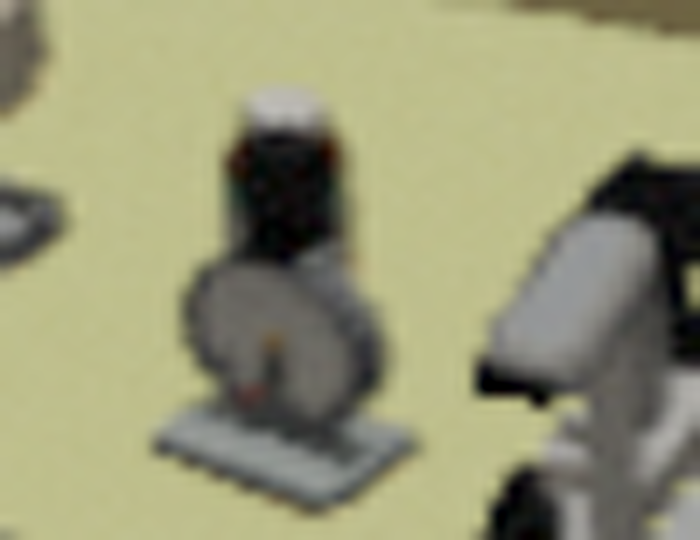

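View pics/c4.png

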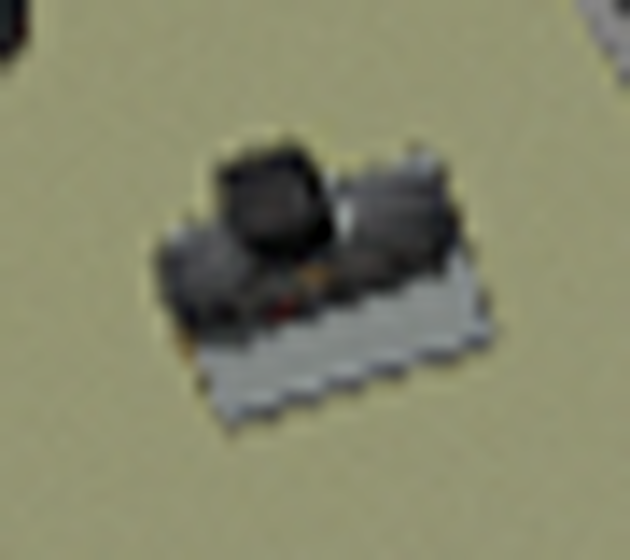

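```bash
python3 - <<'E'
from h import *
from scipy.optimize import least_squares
p=env.capture('top');s=env.capture('scene')
o=env.observe();M=R.from_quat(o['tool_rot']).as_matrix();print('tool axes cols\n',M.round(3))
f=lambda u,v,k,x0,y0:((u+.5)/k-.5+x0,(v+.5)/k-.5+y0)
print('mat',atz(p,f(376,305,3.3,160,150),0),atz(s,f(298,301,3.8,180,200),0))
print('puckfoot',atz(p,f(261,305,3.3,160,150),.01),atz(s,f(240,242,3.8,180,200),.01))
# stud: brass ball centre z .028
print('ball',atz(p,f(261,303,3.3,160,150),.03),atz(s,f(238,228,3.8,180,200),.03))
# gauge corners
tc=[((-.025,.035,0),f(232,432,14,215,180)),((-.025,-.035,0),f(492,337,14,215,180))]
c3=lambda u,v:((u+.5)/14-.5+250,(v+.5)/12-.5+215)
sc=[((-.025,.035,.005),c3(155,445)),((-.025,-.035,.005),c3(318,508)),((.025,-.035,.01),c3(415,440)),((0.004-.01,0,.092),c3(275,250))]
# handle top centre in top view
tc.append(((.004,0,.135),f(272,195,14,215,180)))
def X(q,l):
    c,si=np.cos(q[2]),np.sin(q[2]);return np.array([q[0]+c*l[0]-si*l[1],q[1]+si*l[0]+c*l[1],l[2]])
def res(q,T=1,S=1):
    r=[]
    if T: r+=[proj(p,X(q,l))-uv for l,uv in tc]
    if S: r+=[proj(s,X(q,l))-uv for l,uv in sc]
    return np.concatenate(r)
for T,S in((1,0),(0,1),(1,1)):
    q=least_squares(res,[.575,.37,.26],args=(T,S));print(T,S,q.x.round(4),q.fun.round(1))
E
```

```text
tool axes cols
 [[ 0.315 -0.    -0.949]
 [ 0.949 -0.     0.315]
 [-0.    -1.     0.   ]]
mat [0.43546537 0.24661222 0.        ] [0.43382076 0.24914711 0.        ]
puckfoot [0.4350303  0.36370857 0.01      ] [0.43239808 0.36171021 0.01      ]
ball [0.43601611 0.36179234 0.03      ] [0.43105733 0.3616284  0.03      ]
1 0 [0.5783 0.368  0.3427] [-0.2  0.2  0.6  0.1 -0.4 -0.3]
0 1 [0.5769 0.3676 0.2433] [-0.3 -0.4  0.1  0.3  0.6 -0.2 -0.4  0.3]
1 1 [0.5776 0.3679 0.3082] [-0.5  0.2  0.5  0.8 -0.3 -0.1 -0.2 -0.1  0.9  0.1  0.7 -0.7 -0.3  0.2]
```

>>> play_rows([
  {"jaw":8,"dx":-4,"dz":-7,"dy":2,"ry":-7},
  {"dx":-8,"dz":-14,"dy":4,"ry":-14},
  {"dx":-12,"dz":-21,"dy":6,"ry":-21},
  {"dx":-15,"dz":-26,"dy":8,"ry":-28},
  {"dx":-16.9,"dz":-29.7,"dy":10,"ry":-35.6},
  {"dx":-16.9,"dz":-29.7,"dy":10,"ry":-35.6},
  {"dx":-16.9,"dz":-29.7,"dy":10,"ry":-35.6},
  {"dx":-16.9,"dz":-29.7,"dy":10,"ry":-35.6},
  {"dx":-16.9,"dz":-29.7,"dy":10,"ry":-35.6},
  {"dx":-16.9,"dz":-29.7,"dy":10,"ry":-35.6},
  {"dx":-16.9,"dz":-29.7,"dy":10,"ry":-35.6},
  {"dx":-16.9,"dz":-29.7,"dy":10,"ry":-35.6},
])

```text
schema error: expected keys jaw, dx, dy, dz, rx, ry, rz
```

```bash
cat > st.py <<'E'
from h import *
def st():
    o=env.observe();M=R.from_quat(o['tool_rot']).as_matrix()
    print('t',round(o['t'],2),'p',o['ee_pos'].round(4),'F',np.round(o['force'],2),'w',round(o['gripper_width'],3)*8.54,'q',o['joint_pos'].round(2));print(M.round(3));return o,M
E
python3 - <<'E'
from st import *
o,M=st()
print('to puck (tool cm)',M.T@(np.array([.434,.362,.022])-o['ee_pos'])*100)
p=env.capture('top');save(p,'t1.png');s=env.capture('scene');save(s,'s1.png')
cv2.imwrite('pics/v1.png',np.hstack([cv2.resize(cv2.imread('pics/t1.png')[170:310,170:330],None,fx=2.5,fy=2.5),cv2.resize(cv2.imread('pics/s1.png')[180:320,190:350],None,fx=2.5,fy=2.5)]))
E
```

```text
t 1.6 p [0.2049 0.6169 0.2393] F [ 0.34 -0.5  -0.3 ] w 8.52292 q [-1.32  0.63  0.04  1.52 -0.03  1.   -0.02]
[[ 0.315 -0.    -0.949]
 [ 0.949 -0.     0.315]
 [-0.    -1.     0.   ]]
to puck (tool cm) [-16.96049418  21.72988475 -29.77569371]
```

View pics/v1.png

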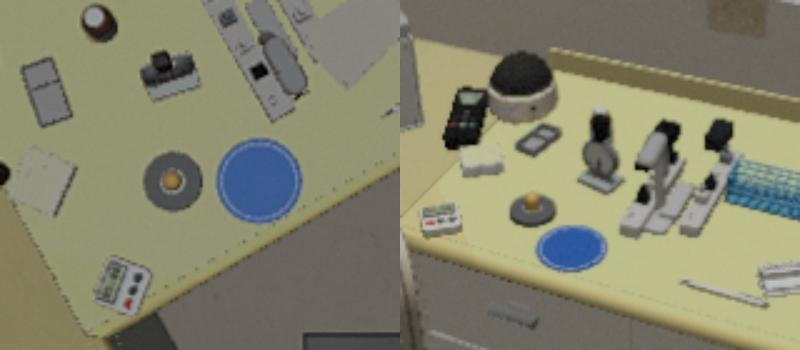

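>>> play_rows([
  {"jaw":8,"dx":-2,"dz":-3.5,"dy":1,"rx":0,"rz":0,"ry":-4},
  {"jaw":8,"dx":-4,"dz":-7,"dy":2,"rx":0,"rz":0,"ry":-8},
  {"jaw":8,"dx":-6,"dz":-10.5,"dy":4,"rx":0,"rz":0,"ry":-12},
  {"jaw":8,"dx":-8,"dz":-14,"dy":5,"rx":0,"rz":0,"ry":-16},
  {"jaw":8,"dx":-10,"dz":-17.5,"dy":6,"rx":0,"rz":0,"ry":-20},
  {"jaw":8,"dx":-12,"dz":-21,"dy":7,"rx":0,"rz":0,"ry":-25},
  {"jaw":8,"dx":-14,"dz":-24.5,"dy":8,"rx":0,"rz":0,"ry":-30},
  {"jaw":8,"dx":-16,"dz":-28,"dy":9,"rx":0,"rz":0,"ry":-35.6},
  {"jaw":8,"dx":-17,"dz":-29.8,"dy":10,"rx":0,"rz":0,"ry":-35.6},
  {"jaw":8,"dx":-17,"dz":-29.8,"dy":10,"rx":0,"rz":0,"ry":-35.6},
  {"jaw":8,"dx":-17,"dz":-29.8,"dy":10,"rx":0,"rz":0,"ry":-35.6},
  {"jaw":8,"dx":-17,"dz":-29.8,"dy":10,"rx":0,"rz":0,"ry":-35.6},
])

```text
t: 2.7
ee_pos: [0.4337, 0.3626, 0.1395]
tool_rot: [0.419, 0.57, -0.569, -0.42]
force: [0.9, 0.2, 0.4]
gripper_width: 0.939
```

```bash
python3 - <<'E'
from st import *
o,M=st()
print('to puck (tool cm)',M.T@(np.array([.434,.362,.022])-o['ee_pos'])*100)
p=env.capture('top');save(p,'t1.png');s=env.capture('scene');save(s,'s1.png')
cv2.imwrite('pics/v1.png',np.hstack([cv2.resize(cv2.imread('pics/t1.png')[170:310,170:330],None,fx=2.5,fy=2.5),cv2.resize(cv2.imread('pics/s1.png')[180:320,190:350],None,fx=2.5,fy=2.5)]))
E
```

```text
t 2.7 p [0.4337 0.3626 0.1395] F [0.95 0.21 0.36] w 8.019059999999998 q [-0.65  0.64 -0.15  1.85  0.15  0.66  0.99]
[[-0.296 -0.    -0.955]
 [ 0.955  0.001 -0.296]
 [ 0.001 -1.    -0.   ]]
to puck (tool cm) [-7.73746978e-02  1.17495019e+01 -1.04892603e-02]
```

View pics/v1.png

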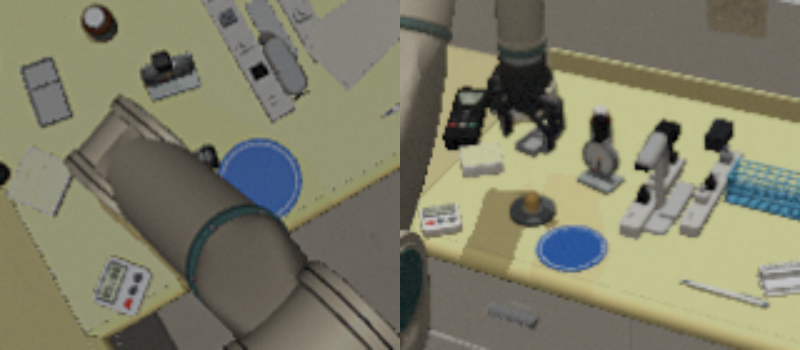

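>>> play_rows([
  {"jaw":8,"dx":0,"dz":0,"dy":3,"rx":0,"rz":0,"ry":0},
  {"jaw":8,"dx":0,"dz":0,"dy":6,"rx":0,"rz":0,"ry":0},
  {"jaw":8,"dx":0,"dz":0,"dy":9,"rx":0,"rz":0,"ry":0},
  {"jaw":6,"dx":0,"dz":0,"dy":10,"rx":0,"rz":0,"ry":0},
  {"jaw":5,"dx":0,"dz":0,"dy":10.7,"rx":0,"rz":0,"ry":0},
  {"jaw":5,"dx":0,"dz":0,"dy":11.2,"rx":0,"rz":0,"ry":0},
  {"jaw":5,"dx":0,"dz":0,"dy":11.5,"rx":0,"rz":0,"ry":0},
  {"jaw":5,"dx":0,"dz":0,"dy":11.5,"rx":0,"rz":0,"ry":0},
  {"jaw":5,"dx":0,"dz":0,"dy":11.5,"rx":0,"rz":0,"ry":0},
])

```text
t: 3.55
ee_pos: [0.4347, 0.3622, 0.0253]
tool_rot: [0.42, 0.57, -0.569, -0.419]
force: [-0.3, -0.4, -0.1]
gripper_width: 0.583
```

```bash
python3 - <<'E'
from st import *
o,M=st()
s=env.capture('scene');save(s,'s2.png')
print(proj(s,o['ee_pos']),env.pinpoint('crown',s)[:2])
cv2.imwrite('pics/v2.png',cv2.resize(cv2.imread('pics/s2.png')[210:300,190:300],None,fx=6,fy=6,interpolation=cv2.INTER_CUBIC))
E
```

```text
t 3.55 p [0.4347 0.3622 0.0253] F [-0.3  -0.43 -0.14] w 4.978819999999999 q [-0.68  0.82 -0.1   1.9   0.19  0.43  0.95]
[[-0.296  0.001 -0.955]
 [ 0.955  0.001 -0.296]
 [ 0.001 -1.    -0.002]]
[242.99506495 260.14661089] [{'uv': [242.1, 260.2], 'conf': 0.7}]
```

View pics/v2.png

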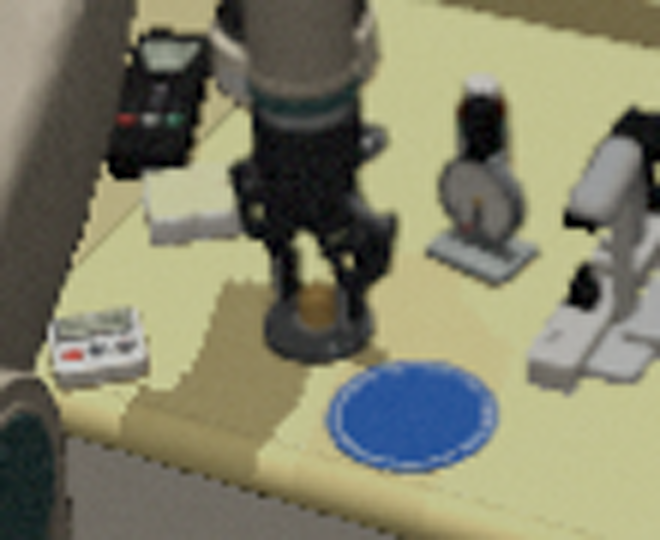

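>>> play_rows([
  {"jaw":3.5,"dx":0,"dz":0,"dy":0.3,"rx":0,"rz":0,"ry":0},
  {"jaw":2,"dx":0,"dz":0,"dy":0.3,"rx":0,"rz":0,"ry":0},
  {"jaw":1.5,"dx":0,"dz":0,"dy":0.3,"rx":0,"rz":0,"ry":0},
  {"jaw":1.5,"dx":0,"dz":0,"dy":0.3,"rx":0,"rz":0,"ry":0},
  {"jaw":1.5,"dx":0,"dz":0,"dy":0.3,"rx":0,"rz":0,"ry":0},
  {"jaw":1.5,"dx":0,"dz":0,"dy":0.3,"rx":0,"rz":0,"ry":0},
  {"jaw":1.5,"dx":0,"dz":0,"dy":0.3,"rx":0,"rz":0,"ry":0},
], grip_force=25)

```text
t: 4.23
ee_pos: [0.4343, 0.3627, 0.0218]
tool_rot: [0.419, 0.57, -0.569, -0.42]
force: [-0.3, 3.7, 5.6]
gripper_width: 0.292
```

```bash
python3 - <<'E'
from st import *
o,M=st()
s=env.capture('scene');save(s,'s3.png')
print('to mat (tool cm)',M.T@(np.array([.4345,.248,o['ee_pos'][2]])-o['ee_pos'])*100)
cv2.imwrite('pics/v3.png',cv2.resize(cv2.imread('pics/s3.png')[210:300,190:300],None,fx=6,fy=6,interpolation=cv2.INTER_CUBIC))
E
```

```text
t 4.23 p [0.4343 0.3627 0.0218] F [-0.27  3.66  5.56] w 2.4936799999999995 q [-0.68  0.83 -0.1   1.9   0.19  0.42  0.95]
[[-0.296  0.001 -0.955]
 [ 0.955  0.002 -0.296]
 [ 0.001 -1.    -0.001]]
to mat (tool cm) [-10.95815449  -0.02070497   3.38007242]
```

View pics/v3.png

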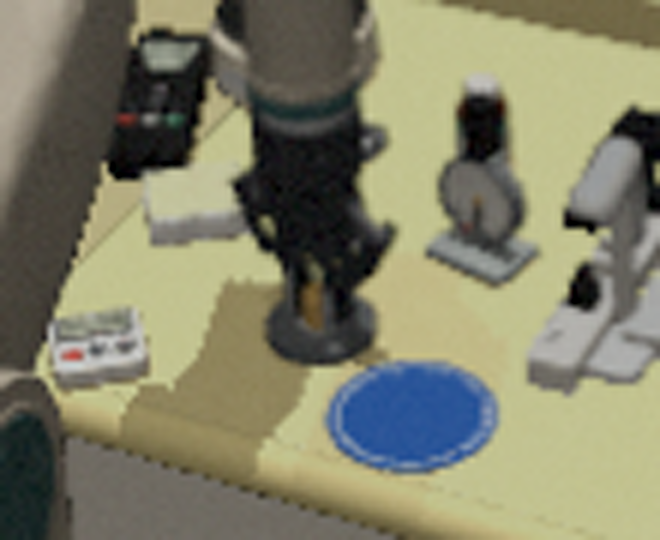

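>>> play_rows([
  {"jaw":1.5,"dx":-0.8,"dy":0,"dz":0.25,"rx":0,"ry":0,"rz":0},
  {"jaw":1.5,"dx":-2,"dy":0,"dz":0.6,"rx":0,"ry":0,"rz":0},
  {"jaw":1.5,"dx":-3.3,"dy":0,"dz":1.0,"rx":0,"ry":0,"rz":0},
  {"jaw":1.5,"dx":-4.6,"dy":0,"dz":1.4,"rx":0,"ry":0,"rz":0},
  {"jaw":1.5,"dx":-5.9,"dy":0,"dz":1.8,"rx":0,"ry":0,"rz":0},
  {"jaw":1.5,"dx":-7.2,"dy":0,"dz":2.2,"rx":0,"ry":0,"rz":0},
  {"jaw":1.5,"dx":-8.5,"dy":0,"dz":2.6,"rx":0,"ry":0,"rz":0},
  {"jaw":1.5,"dx":-9.8,"dy":0,"dz":3.0,"rx":0,"ry":0,"rz":0},
  {"jaw":1.5,"dx":-10.7,"dy":0,"dz":3.3,"rx":0,"ry":0,"rz":0},
  {"jaw":1.5,"dx":-11,"dy":0,"dz":3.4,"rx":0,"ry":0,"rz":0},
  {"jaw":1.5,"dx":-11,"dy":0,"dz":3.4,"rx":0,"ry":0,"rz":0},
  {"jaw":1.5,"dx":-11,"dy":0,"dz":3.4,"rx":0,"ry":0,"rz":0},
])

```text
t: 5.28
ee_pos: [0.4349, 0.2451, 0.0218]
tool_rot: [0.42, 0.569, -0.569, -0.42]
force: [2.0, 1.5, 6.4]
gripper_width: 0.292
```

```bash
python3 - <<'E'
from st import *
o,M=st()
s=env.capture('scene');save(s,'s4.png')
cv2.imwrite('pics/v4.png',cv2.resize(cv2.imread('pics/s4.png')[210:300,190:300],None,fx=6,fy=6,interpolation=cv2.INTER_CUBIC))
E
```

```text
t 5.28 p [0.4349 0.2451 0.0218] F [2.03 1.49 6.39] w 2.4936799999999995 q [-0.5   0.79 -0.1   2.08  0.25  0.28  1.05]
[[-0.295  0.001 -0.956]
 [ 0.956 -0.    -0.295]
 [-0.001 -1.    -0.001]]
```

View pics/v4.png

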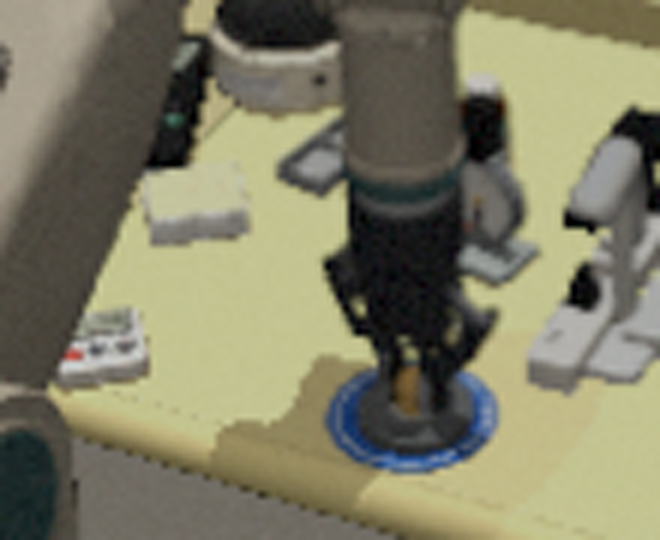

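>>> play_rows([
  {"jaw":3.2,"dx":0,"dy":0,"dz":0,"rx":0,"ry":0,"rz":0},
  {"jaw":4,"dx":0,"dy":0,"dz":0,"rx":0,"ry":0,"rz":0},
  {"jaw":5,"dx":0,"dy":0,"dz":0,"rx":0,"ry":0,"rz":0},
  {"jaw":5,"dx":0,"dy":-0.3,"dz":0,"rx":0,"ry":0,"rz":0},
  {"jaw":5,"dx":0,"dy":-3,"dz":0,"rx":0,"ry":0,"rz":0},
  {"jaw":5,"dx":0,"dy":-6,"dz":0,"rx":0,"ry":0,"rz":0},
  {"jaw":5,"dx":0,"dy":-9,"dz":0,"rx":0,"ry":0,"rz":0},
  {"jaw":5,"dx":0,"dy":-12,"dz":0,"rx":0,"ry":0,"rz":0},
  {"jaw":5,"dx":0,"dy":-15,"dz":0,"rx":0,"ry":0,"rz":0},
  {"jaw":5,"dx":0,"dy":-18,"dz":0,"rx":0,"ry":0,"rz":0},
  {"jaw":5,"dx":0,"dy":-20,"dz":0,"rx":0,"ry":0,"rz":0},
  {"jaw":5,"dx":0,"dy":-20,"dz":0,"rx":0,"ry":0,"rz":0},
])

```text
t: 6.33
ee_pos: [0.4361, 0.2474, 0.2253]
tool_rot: [0.421, 0.571, -0.567, -0.419]
force: [-0.8, -0.2, -0.2]
gripper_width: 0.587
```

```bash
python3 - <<'E'
from st import *
o,M=st()
s=env.capture('scene');save(s,'s5.png');p=env.capture('top')
for n in('crown','puck','mat'):
  print(n,[(q['uv'],q['conf'],atz(s,q['uv'],.041 if n=='crown' else 0).round(3)) for q in env.pinpoint(n,s)[:1]])
  print(n,[(q['uv'],q['conf'],atz(p,q['uv'],.041 if n=='crown' else 0).round(3)) for q in env.pinpoint(n,p)[:1]])
g=np.array([.578,.368]);yaw=.3;h=g+.004*np.array([np.cos(yaw),np.sin(yaw)]);print('handle',h)
print('to gauge handle',M.T@(np.array([h[0],h[1],.105])-o['ee_pos'])*100)
cv2.imwrite('pics/v5.png',cv2.resize(cv2.imread('pics/s5.png')[210:300,190:300],None,fx=6,fy=6,interpolation=cv2.INTER_CUBIC))
E
```

```text
t 6.33 p [0.4361 0.2474 0.2253] F [-0.77 -0.18 -0.21] w 5.012979999999999 q [-0.4   0.44 -0.24  1.94  0.14  0.77  1.15]
[[-0.296  0.006 -0.955]
 [ 0.955  0.003 -0.296]
 [ 0.001 -1.    -0.007]]
crown [([261.0, 270.9], 0.63, array([0.444, 0.241, 0.041]))]
crown []
puck [([257.9, 278.0], 0.7, array([0.436, 0.254, 0.   ]))]
puck [([211.8, 183.0], 0.43, array([0.639, 0.459, 0.   ]))]
mat [([256.9, 278.3], 0.76, array([0.432, 0.255, 0.   ]))]
mat [([183.7, 243.6], 0.74, array([0.43 , 0.551, 0.   ]))]
handle [0.58182135 0.36918208]
to gauge handle [  7.30758987  12.16748956 -17.43677911]
```

View pics/v5.png

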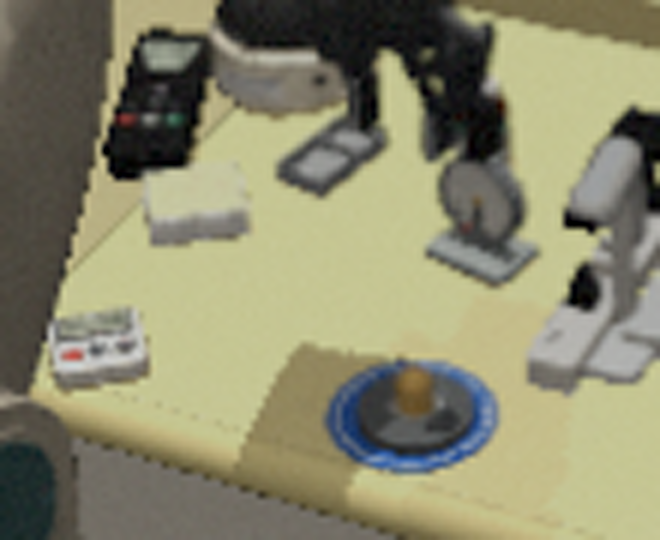

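>>> play_rows([
  {"jaw":6,"dx":1,"dy":0,"dz":-2,"rx":0,"ry":0,"rz":0},
  {"jaw":6,"dx":2.3,"dy":0,"dz":-5,"rx":0,"ry":0,"rz":0},
  {"jaw":6,"dx":3.6,"dy":0,"dz":-8,"rx":0,"ry":0,"rz":0},
  {"jaw":6,"dx":4.9,"dy":0,"dz":-11,"rx":0,"ry":0,"rz":0},
  {"jaw":6,"dx":6.2,"dy":0,"dz":-14,"rx":0,"ry":0,"rz":0},
  {"jaw":6,"dx":7,"dy":0,"dz":-16.5,"rx":0,"ry":0,"rz":0},
  {"jaw":6,"dx":7.3,"dy":1,"dz":-17.4,"rx":0,"ry":0,"rz":0},
  {"jaw":6,"dx":7.3,"dy":2,"dz":-17.4,"rx":0,"ry":0,"rz":0},
  {"jaw":6,"dx":7.3,"dy":3,"dz":-17.4,"rx":0,"ry":0,"rz":0},
  {"jaw":6,"dx":7.3,"dy":3,"dz":-17.4,"rx":0,"ry":0,"rz":0},
  {"jaw":6,"dx":7.3,"dy":3,"dz":-17.4,"rx":0,"ry":0,"rz":0},
])

```text
t: 7.65
ee_pos: [0.5772, 0.3661, 0.19]
tool_rot: [-0.419, -0.568, 0.571, 0.42]
force: [-0.5, 0.2, 1.0]
gripper_width: 0.7
```

```bash
python3 - <<'E'
from st import *
o,M=st()
s=env.capture('scene');save(s,'s6.png');p=env.capture('top');save(p,'t6.png')
for l in((0,0,0),(.03,.008,0),(-.03,.008,0)): print(proj(s,o['ee_pos']+M@np.array(l)))
print(M.T@(np.array([.5818,.3692,.104])-o['ee_pos'])*100)
cv2.imwrite('pics/v6.png',np.hstack([cv2.resize(cv2.imread('pics/s6.png')[200:270,230:310],None,fx=5,fy=5,interpolation=cv2.INTER_CUBIC),cv2.resize(cv2.imread('pics/t6.png')[170:240,200:280],None,fx=5,fy=5,interpolation=cv2.INTER_CUBIC)]))
E
```

```text
t 7.65 p [0.5772 0.3661 0.19  ] F [-0.45  0.22  0.98] w 5.977999999999999 q [-0.49  0.74 -0.21  1.45  0.17  0.97  1.13]
[[-0.296 -0.003 -0.955]
 [ 0.955 -0.002 -0.296]
 [-0.001 -1.     0.004]]
[269.44483836 215.51091231]
[263.82581718 215.03209394]
[275.24193799 219.34025768]
[ 0.16830221  8.59564065 -0.56537793]
```

View pics/v6.png

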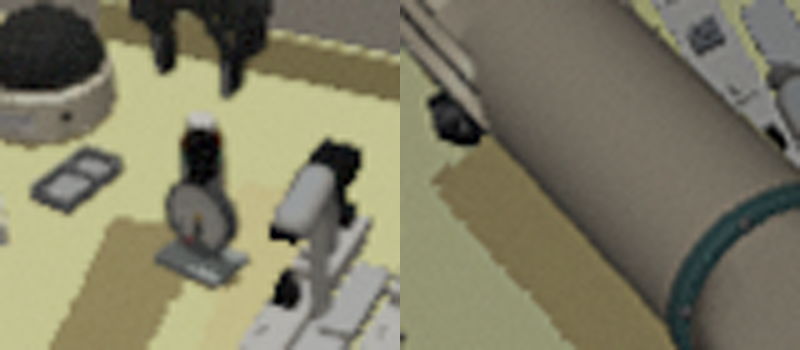

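>>> play_rows([
  {"jaw":6,"dx":0.15,"dy":1.5,"dz":-0.5,"rx":0,"ry":0,"rz":0},
  {"jaw":6,"dx":0.15,"dy":3,"dz":-0.5,"rx":0,"ry":0,"rz":0},
  {"jaw":6,"dx":0.15,"dy":4.5,"dz":-0.5,"rx":0,"ry":0,"rz":0},
  {"jaw":6,"dx":0.15,"dy":6,"dz":-0.5,"rx":0,"ry":0,"rz":0},
  {"jaw":6,"dx":0.15,"dy":7.5,"dz":-0.5,"rx":0,"ry":0,"rz":0},
  {"jaw":6,"dx":0.15,"dy":8.4,"dz":-0.5,"rx":0,"ry":0,"rz":0},
  {"jaw":6,"dx":0.15,"dy":8.4,"dz":-0.5,"rx":0,"ry":0,"rz":0},
  {"jaw":6,"dx":0.15,"dy":8.4,"dz":-0.5,"rx":0,"ry":0,"rz":0},
])

```text
t: 8.42
ee_pos: [0.5831, 0.3705, 0.1071]
tool_rot: [-0.419, -0.569, 0.569, 0.42]
force: [-0.1, 0.6, 0.4]
gripper_width: 0.699
```

```bash
python3 - <<'E'
from st import *
o,M=st()
s=env.capture('scene');save(s,'s7.png');p=env.capture('top');save(p,'t7.png')
cv2.imwrite('pics/v7.png',np.hstack([cv2.resize(cv2.imread('pics/s7.png')[200:270,230:310],None,fx=5,fy=5,interpolation=cv2.INTER_CUBIC),cv2.resize(cv2.imread('pics/t7.png')[170:240,200:280],None,fx=5,fy=5,interpolation=cv2.INTER_CUBIC)]))
E
```

```text
t 8.42 p [0.5831 0.3705 0.1071] F [-0.07  0.56  0.45] w 5.969459999999999 q [-0.5   0.84 -0.19  1.49  0.19  0.83  1.11]
[[-0.296 -0.    -0.955]
 [ 0.955 -0.    -0.296]
 [-0.    -1.     0.   ]]
```

View pics/v7.png

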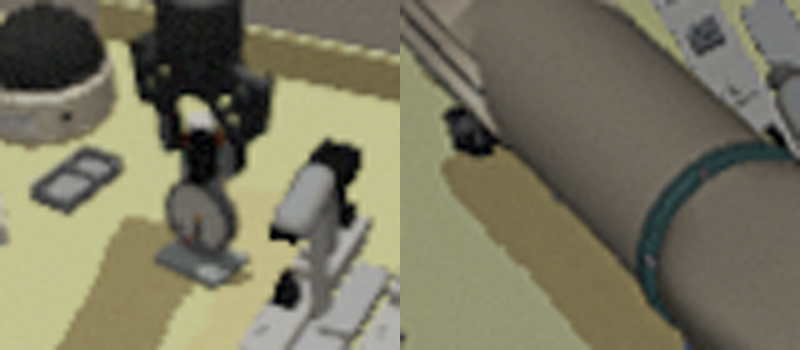

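>>> play_rows([
  {"jaw":4,"dx":0,"dy":0.1,"dz":0,"rx":0,"ry":0,"rz":0},
  {"jaw":2.5,"dx":0,"dy":0.1,"dz":0,"rx":0,"ry":0,"rz":0},
  {"jaw":1,"dx":0,"dy":0.1,"dz":0,"rx":0,"ry":0,"rz":0},
  {"jaw":1,"dx":0,"dy":0.1,"dz":0,"rx":0,"ry":0,"rz":0},
  {"jaw":1,"dx":0,"dy":0.1,"dz":0,"rx":0,"ry":0,"rz":0},
  {"jaw":1,"dx":0,"dy":0.1,"dz":0,"rx":0,"ry":0,"rz":0},
  {"jaw":1,"dx":0,"dy":0.1,"dz":0,"rx":0,"ry":0,"rz":0},
  {"jaw":1,"dx":0,"dy":0.1,"dz":0,"rx":0,"ry":0,"rz":0},
  {"jaw":1,"dx":0,"dy":0.1,"dz":0,"rx":0,"ry":0,"rz":0},
], grip_force=50)

```text
t: 9.27
ee_pos: [0.5835, 0.3711, 0.107]
tool_rot: [0.42, 0.57, -0.569, -0.419]
force: [0.6, 1.2, 5.1]
gripper_width: 0.251
```

```bash
python3 - <<'E'
from st import *
o,M=st()
s=env.capture('scene');save(s,'s8.png')
cv2.imwrite('pics/v8.png',np.hstack([cv2.resize(cv2.imread('pics/s8.png')[200:270,230:310],None,fx=8,fy=8,interpolation=cv2.INTER_CUBIC)]))
E
```

```text
t 9.27 p [0.5835 0.3711 0.107 ] F [0.59 1.17 5.12] w 2.14354 q [-0.5   0.84 -0.19  1.49  0.19  0.83  1.11]
[[-0.296  0.001 -0.955]
 [ 0.955  0.001 -0.296]
 [ 0.001 -1.    -0.001]]
```

View pics/v8.png

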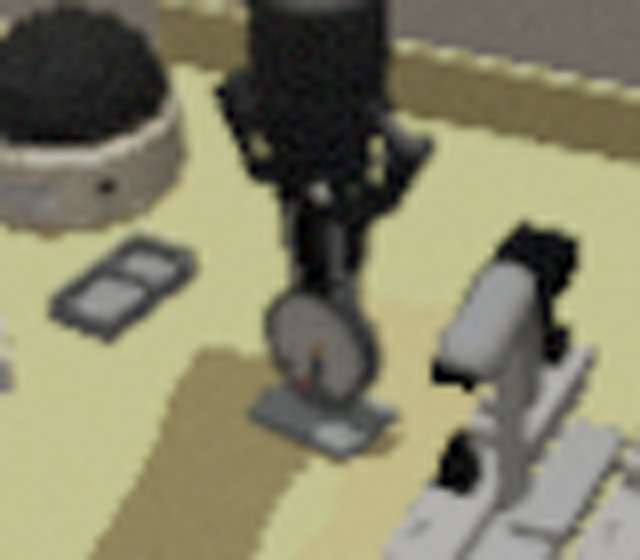

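>>> play_rows([
  {"jaw":1,"dx":0,"dy":-0.5,"dz":0,"rx":0,"ry":0,"rz":0},
  {"jaw":1,"dx":0,"dy":-2,"dz":0,"rx":0,"ry":0,"rz":0},
  {"jaw":1,"dx":0,"dy":-4,"dz":0,"rx":0,"ry":0,"rz":0},
  {"jaw":1,"dx":0,"dy":-6,"dz":0,"rx":0,"ry":0,"rz":0},
  {"jaw":1,"dx":0,"dy":-8,"dz":0,"rx":0,"ry":0,"rz":0},
  {"jaw":1,"dx":0,"dy":-11,"dz":0,"rx":0,"ry":0,"rz":0},
  {"jaw":1,"dx":0,"dy":-14,"dz":0,"rx":0,"ry":0,"rz":0},
  {"jaw":1,"dx":0,"dy":-17,"dz":0,"rx":0,"ry":0,"rz":0},
  {"jaw":1,"dx":0,"dy":-20,"dz":0,"rx":0,"ry":0,"rz":0},
  {"jaw":1,"dx":0,"dy":-20,"dz":0,"rx":0,"ry":0,"rz":0},
])

```text
t: 10.15
ee_pos: [0.5853, 0.3719, 0.3126]
tool_rot: [0.421, 0.572, -0.566, -0.419]
force: [0.7, 0.1, -1.4]
gripper_width: 0.25
```

```bash
python3 - <<'E'
from st import *
o,M=st()
for T in([.42,.15,.35],[.42,-.05,.38],[.36,-.28,.42]): print(M.T@(np.array(T)-o['ee_pos'])*100)
s=env.capture('scene');save(s,'s9.png')
cv2.imwrite('pics/v9.png',np.hstack([cv2.resize(cv2.imread('pics/s9.png')[150:270,200:320],None,fx=5,fy=5,interpolation=cv2.INTER_CUBIC)]))
E
```

```text
t 10.15 p [0.5853 0.3719 0.3126] F [ 0.73  0.08 -1.39] w 2.135 q [-0.49  0.64 -0.22  1.29  0.14  1.22  1.16]
[[-0.295  0.008 -0.955]
 [ 0.955  0.005 -0.295]
 [ 0.003 -1.    -0.009]]
[-16.30566326  -3.98804923  22.30749476]
[-35.40443134  -7.09634649  28.18759219]
[-55.59390769 -11.26878259  40.67662025]
```

View pics/v9.png

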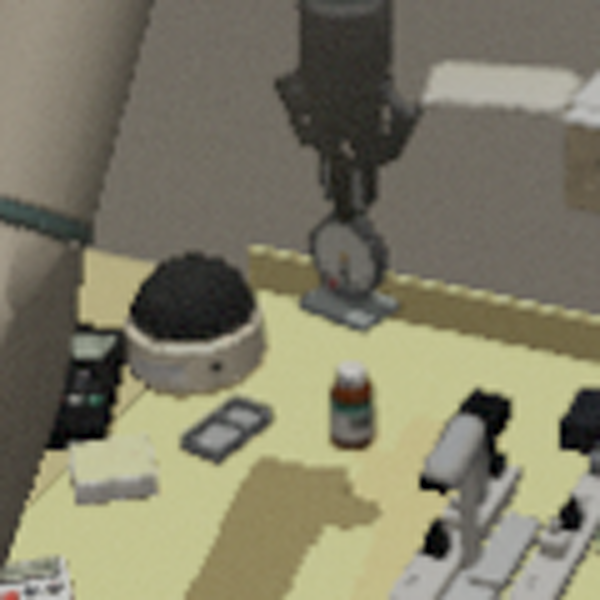

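>>> play_rows([
  {"jaw":1,"dx":-1.5,"dy":-0.4,"dz":2,"rx":0,"ry":0,"rz":0},
  {"jaw":1,"dx":-3.5,"dy":-1,"dz":5,"rx":0,"ry":0,"rz":0},
  {"jaw":1,"dx":-5.8,"dy":-1.5,"dz":8,"rx":0,"ry":0,"rz":0},
  {"jaw":1,"dx":-8,"dy":-2,"dz":11,"rx":0,"ry":0,"rz":0},
  {"jaw":1,"dx":-10.2,"dy":-2.5,"dz":14,"rx":0,"ry":0,"rz":0},
  {"jaw":1,"dx":-12.4,"dy":-3,"dz":17,"rx":0,"ry":0,"rz":0},
  {"jaw":1,"dx":-14.5,"dy":-3.5,"dz":20,"rx":0,"ry":0,"rz":0},
  {"jaw":1,"dx":-17,"dy":-4,"dz":22.4,"rx":0,"ry":-3,"rz":0},
  {"jaw":1,"dx":-20,"dy":-4.5,"dz":23.5,"rx":0,"ry":-6,"rz":0},
  {"jaw":1,"dx":-23.5,"dy":-5,"dz":24.6,"rx":0,"ry":-9,"rz":0},
  {"jaw":1,"dx":-27,"dy":-5.5,"dz":25.6,"rx":0,"ry":-12,"rz":0},
  {"jaw":1,"dx":-29,"dy":-6,"dz":26.2,"rx":0,"ry":-14,"rz":0},
])

```text
t: 11.2
ee_pos: [0.4166, 0.0113, 0.3648]
tool_rot: [-0.347, -0.614, 0.617, 0.349]
force: [0.3, 0.5, -3.1]
gripper_width: 0.248
```

```bash
python3 - <<'E'
from st import *
o,M=st()
for T in([.42,-.05,.38],[.36,-.28,.42]): print(M.T@(np.array(T)-o['ee_pos'])*100)
E
```

```text
t 11.2 p [0.4166 0.0113 0.3648] F [ 0.34  0.49 -3.08] w 2.11792 q [ 0.05  0.15 -0.17  1.92  0.03  1.08  1.98]
[[-0.517 -0.004 -0.856]
 [ 0.856 -0.003 -0.517]
 [ 0.    -1.     0.005]]
[-5.41864943 -1.50112512  2.88325433]
[-22.01257602  -5.41316905  19.92254752]
```

>>> play_rows([
  {"jaw":1,"dx":-2,"dy":-0.5,"dz":1.5,"rx":0,"ry":-2,"rz":0},
  {"jaw":1,"dx":-5,"dy":-1.3,"dz":3.7,"rx":0,"ry":-5,"rz":0},
  {"jaw":1,"dx":-8,"dy":-2,"dz":6,"rx":0,"ry":-8,"rz":0},
  {"jaw":1,"dx":-11,"dy":-3,"dz":8.2,"rx":0,"ry":-11,"rz":0},
  {"jaw":1,"dx":-12.5,"dy":-3.5,"dz":9.4,"rx":0,"ry":-13,"rz":0},
  {"jaw":1,"dx":-13,"dy":-3.5,"dz":9.8,"rx":0,"ry":-14,"rz":0},
  {"jaw":1,"dx":-13,"dy":-3.5,"dz":9.8,"rx":0,"ry":-14,"rz":0},
  {"jaw":1,"dx":-13,"dy":-3.5,"dz":9.8,"rx":0,"ry":-14,"rz":0},
  {"jaw":1,"dx":-13,"dy":-3.5,"dz":9.8,"rx":0,"ry":-14,"rz":0},
  {"jaw":1,"dx":-13,"dy":-3.5,"dz":9.8,"rx":0,"ry":-14,"rz":0},
  {"jaw":1,"dx":-13,"dy":-3.5,"dz":9.8,"rx":0,"ry":-14,"rz":0},
  {"jaw":1,"dx":-13,"dy":-3.5,"dz":9.8,"rx":0,"ry":-14,"rz":0},
])

```text
t: 12.2
ee_pos: [0.4024, -0.1452, 0.4011]
tool_rot: [0.269, 0.654, -0.654, -0.269]
force: [0.1, -0.1, -2.2]
gripper_width: 0.249
```

```bash
python3 - <<'E'
from st import *
o,M=st()
ims=[]
for i in range(6):
    s=env.capture('scene');ims.append(s['image'].astype(float))
    print([(q['uv'],round(q['conf'],2)) for n in('pointer_tip','mark_point','foot') for q in env.pinpoint(n,s)[:1]])
# predicted: gauge coords -> tool
def G(l): # gauge local (x,y,z)
    return o['ee_pos']+M@np.array([l[1],.107-l[2],.005-l[0]])
for l in((0,0,0),(-.01,0,.052),(-.01,0,.052-.0255),(-.01,.035,.052),(-.01,-.035,.052)): print(l,proj(s,G(l)).round(1))
im=np.mean(ims,0).astype('uint8');np.save('avg10.npy',im)
c=proj(s,G((0,0,.052))).astype(int);print(c)
cv2.imwrite('pics/v10.png',cv2.resize(im[c[1]-27:c[1]+27,c[0]-27:c[0]+27,::-1],None,fx=11,fy=11,interpolation=cv2.INTER_CUBIC))
E
```

```text
t 12.2 p [ 0.4024 -0.1452  0.4011] F [ 0.11 -0.07 -2.2 ] w 2.12646 q [ 0.33  0.13 -0.06  1.83  0.01  1.18  2.63]
[[-0.711 -0.    -0.703]
 [ 0.703  0.    -0.711]
 [ 0.    -1.     0.   ]]
[([258.9, 275.2], 0.16), ([316.6, 268.3], 0.42), ([319.9, 273.7], 0.88)]
[([320.4, 276.6], 0.89)]
[([317.6, 267.0], 0.47), ([316.1, 274.8], 0.8)]
[([207.6, 270.2], 0.75), ([319.3, 270.2], 0.64), ([318.4, 275.5], 0.83)]
[([317.4, 267.6], 0.58), ([318.9, 274.9], 0.73)]
[([315.3, 268.5], 0.67), ([318.9, 274.4], 0.88)]
(0, 0, 0) [320.5 275.5]
(-0.01, 0, 0.052) [321.2 263.4]
(-0.01, 0, 0.0265) [320.7 270.5]
(-0.01, 0.035, 0.052) [308.8 262.4]
(-0.01, -0.035, 0.052) [333.6 264.4]
[321 261]
```

View pics/v10.png

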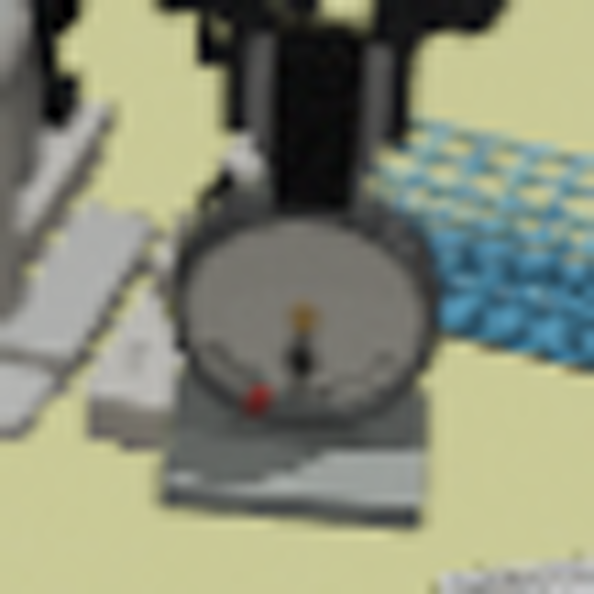

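```bash
python3 - <<'E'
from st import *
im=np.load('avg10.npy').astype(float);o,M=st()
s=env.capture('scene')
def G(l): return o['ee_pos']+M@np.array([l[1],.107-l[2],.005-l[0]])
def solve(uv,x):
    e,d=ray(s,uv); a=M.T@(e-o['ee_pos']);b=M.T@d
    t=(.005-x-a[2])/b[2]; q=a+t*b; return np.array([q[0],.107-q[1]])
sub=im[250:285,300:340]
def cen(w):
    w=np.clip(w,0,None);yy,xx=np.mgrid[250:285,300:340];return (w*xx).sum()/w.sum(),(w*yy).sum()/w.sum()
red=sub[...,0]-np.maximum(sub[...,1],sub[...,2])*1; 
ora=(sub[...,0]-sub[...,2])-30
red=red-25
mr=red.copy(); mr[(sub[...,1]-sub[...,2])>20]=0
r=cen(mr)
Y,X=np.mgrid[250:285,300:340]
ora[(sub[...,1]-sub[...,2])<8]=0; ora[(abs(X-321)>4)|(abs(Y-263)>4)]=0
c=cen(ora)
print('red',r,mr.max(),(mr>0).sum(),'pivot',c)
dark=90-sub.mean(2);dark[(abs(X-321)>3)|(Y<265)|(Y>271)]=0
pt=cen(dark);print('ptr',pt)
for x in(-.008,-.012,-.016):
    a,b,q=solve(r,x),solve(c,x),solve(pt,x); d=a-b;print(x,'piv',b.round(4),'mark rel',d.round(4),np.hypot(*d),np.arctan2(d[0],-d[1]),'ptr',(q-b).round(4),'abs52',np.arctan2(a[0]-b[0],.052-a[1]))
E
```

```text
t 13.4 p [ 0.4023 -0.146   0.4013] F [ 0.87  0.98 -2.28] w 2.14354 q [ 0.33  0.13 -0.06  1.83  0.01  1.18  2.63]
[[-0.71  -0.    -0.704]
 [ 0.704  0.    -0.71 ]
 [ 0.    -1.     0.   ]]
red (np.float64(317.0610687022901), np.float64(269.59541984732823)) 44.0 6 pivot (np.float64(321.1764705882353), np.float64(262.4852941176471))
ptr (np.float64(320.67888823181545), np.float64(268.39739798935534))
-0.008 piv [0.0007 0.0541] mark rel [ 0.0105 -0.0267] 0.028649912583939497 0.3747718983883219 ptr [ 0.0004 -0.0212] abs52 0.40362474268612375
-0.012 piv [0.0006 0.0571] mark rel [ 0.0104 -0.0265] 0.028524937107846506 0.374771898388321 ptr [ 0.0004 -0.0211] abs52 0.4538828965081609
-0.016 piv [0.0005 0.0602] mark rel [ 0.0104 -0.0264] 0.028399961631753415 0.37477189838832137 ptr [ 0.0004 -0.0211] abs52 0.5177942723135183
```

>>> play_rows([
  {"jaw":1,"dx":0,"dy":0,"dz":0,"rx":0,"ry":0,"rz":4},
  {"jaw":1,"dx":0,"dy":0,"dz":0,"rx":0,"ry":0,"rz":9},
  {"jaw":1,"dx":0,"dy":0,"dz":0,"rx":0,"ry":0,"rz":14},
  {"jaw":1,"dx":0,"dy":0,"dz":0,"rx":0,"ry":0,"rz":18},
  {"jaw":1,"dx":0,"dy":0,"dz":0,"rx":0,"ry":0,"rz":20.3},
  {"jaw":1,"dx":0,"dy":0,"dz":0,"rx":0,"ry":0,"rz":20.3},
  {"jaw":1,"dx":0,"dy":0,"dz":0,"rx":0,"ry":0,"rz":20.3},
  {"jaw":1,"dx":0,"dy":0,"dz":0,"rx":0,"ry":0,"rz":20.3},
  {"jaw":1,"dx":0,"dy":0,"dz":0,"rx":0,"ry":0,"rz":20.3},
  {"jaw":1,"dx":0,"dy":0,"dz":0,"rx":0,"ry":0,"rz":20.3},
  {"jaw":1,"dx":0,"dy":0,"dz":0,"rx":0,"ry":0,"rz":20.3},
  {"jaw":1,"dx":0,"dy":0,"dz":0,"rx":0,"ry":0,"rz":20.3},
])

```text
t: 14.45
ee_pos: [0.4024, -0.1462, 0.4011]
tool_rot: [-0.38, -0.596, 0.691, 0.15]
force: [-0.3, 0.5, -3.0]
gripper_width: 0.25
```

```bash
python3 - <<'E'
from st import *
o,M=st();ims=[]
for i in range(8):
    s=env.capture('scene');ims.append(s['image'].astype(float))
    print([(n,q['uv'],round(q['conf'],2)) for n in('pointer_tip','mark_point') for q in env.pinpoint(n,s)[:1]])
def G(l): return o['ee_pos']+M@np.array([l[1],.107-l[2],.005-l[0]])
im=np.mean(ims,0).astype('uint8');np.save('avg11.npy',im)
c=proj(s,G((0,0,.052))).astype(int);print(c)
cv2.imwrite('pics/v11.png',cv2.resize(im[c[1]-20:c[1]+20,c[0]-20:c[0]+20,::-1],None,fx=15,fy=15,interpolation=cv2.INTER_CUBIC))
E
```

```text
t 14.45 p [ 0.4024 -0.1462  0.4011] F [-0.27  0.54 -2.96] w 2.135 q [ 0.23 -0.03 -0.12  2.07  0.29  0.84  2.31]
[[-0.665  0.246 -0.705]
 [ 0.661 -0.244 -0.709]
 [-0.346 -0.938  0.   ]]
[('mark_point', [328.9, 269.1], 0.61)]
[('pointer_tip', [332.1, 274.6], 0.67), ('mark_point', [327.6, 268.5], 0.61)]
[('mark_point', [224.5, 245.5], 0.68)]
[('pointer_tip', [322.3, 296.5], 0.74), ('mark_point', [259.9, 273.6], 0.34)]
[('mark_point', [328.0, 268.7], 0.4)]
[('mark_point', [327.0, 270.3], 0.62)]
[('mark_point', [328.2, 266.8], 0.52)]
[('mark_point', [328.5, 269.8], 0.45)]
[328 261]
```

View pics/v11.png

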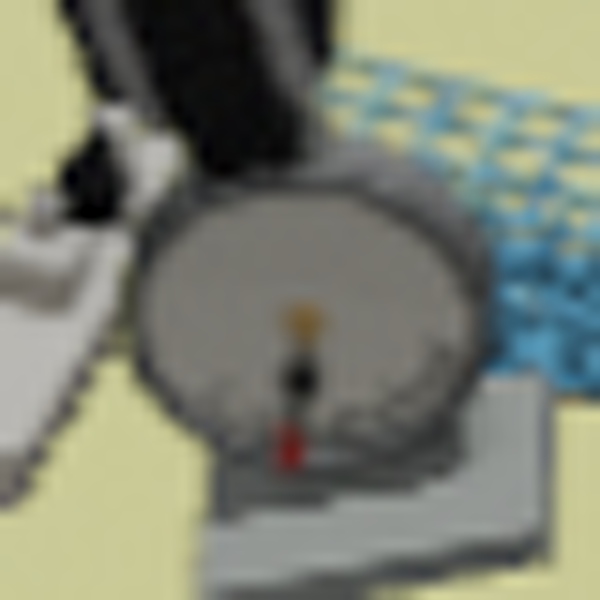

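```bash
python3 - <<'E'
from st import *
o,M=st();s=env.capture('scene')
for nm in('avg11.npy',):
    im=np.load(nm).astype(float)
    x0,y0=308,241;sub=im[y0:y0+40,x0:x0+40];Y,X=np.mgrid[y0:y0+40,x0:x0+40]
    def cen(w): w=np.clip(w,0,None);return (w*X).sum()/w.sum(),(w*Y).sum()/w.sum()
    bx=lambda a,b,c,d:(X>=a)&(X<=b)&(Y>=c)&(Y<=d)
    for th in (0,10,20):
        r=cen(np.where(bx(324,330,266,273),(sub[...,0]-sub[...,1])-th-3,0))
        c=cen(np.where(bx(325,331,259,264),(sub[...,1]-sub[...,2])-th-5,0))
        pt=cen(np.where(bx(325,330,264,268),85-sub.mean(2)-th,0))
        print(r,c,pt)
        # vertical plane with normal tool z through z offsets
        def loc(uv):
            e,d=ray(s,uv);a=M.T@(e-o['ee_pos']);b=M.T@d;t=(.017-a[2])/b[2];W=o['ee_pos']+M@(a+t*b);h=np.array([-.709,.705,0])
            h=np.cross([0,0,1],M[:,2]);h/=np.linalg.norm(h); h*=np.sign(h@M[:,0]);return np.array([W@h,W[2]])
        a,b,q=loc(r),loc(c),loc(pt);print('mark-piv',(a-b).round(4),'ptr-piv',(q-b).round(4),'residual lean',np.arctan2((a-b)[0],-(a-b)[1]))
E
```

```text
t 15.65 p [ 0.4023 -0.146   0.4013] F [-0.73  0.55 -1.93] w 2.135 q [ 0.23 -0.03 -0.12  2.07  0.29  0.84  2.31]
[[-0.666  0.246 -0.704]
 [ 0.661 -0.244 -0.71 ]
 [-0.347 -0.938 -0.   ]]
(np.float64(326.8065693430657), np.float64(270.40875912408757)) (np.float64(327.92727272727274), np.float64(261.8590909090909)) (np.float64(327.53915275994865), np.float64(266.02053915275997))
mark-piv [ 0.0014 -0.0307] ptr-piv [ 0.0002 -0.0148] residual lean 0.04590931605032553
(np.float64(326.7988505747126), np.float64(270.3735632183908)) (np.float64(327.8529411764706), np.float64(261.9117647058824)) (np.float64(327.5574074074074), np.float64(266.0259259259259))
mark-piv [ 0.0012 -0.0303] ptr-piv [-0.     -0.0146] residual lean 0.040898197657343156
(np.float64(326.8484848484849), np.float64(270.5151515151515)) (np.float64(327.8888888888889), np.float64(261.8888888888889)) (np.float64(327.6336336336337), np.float64(265.87987987987987))
mark-piv [ 0.0012 -0.0309] ptr-piv [-0.0001 -0.0141] residual lean 0.037744062991298045
```

>>> play_rows([
  {"jaw":1,"dx":0,"dy":0,"dz":0,"rx":0,"ry":0,"rz":-4},
  {"jaw":1,"dx":0,"dy":0,"dz":0,"rx":0,"ry":0,"rz":-10},
  {"jaw":1,"dx":0,"dy":0,"dz":0,"rx":0,"ry":0,"rz":-16},
  {"jaw":1,"dx":0,"dy":0,"dz":0,"rx":0,"ry":0,"rz":-20.3},
  {"jaw":1,"dx":0,"dy":0,"dz":0,"rx":0,"ry":0,"rz":-20.3},
  {"jaw":1,"dx":0,"dy":0,"dz":0,"rx":0,"ry":0,"rz":-20.3},
])

```text
t: 16.2
ee_pos: [0.4027, -0.1467, 0.4007]
tool_rot: [-0.27, -0.653, 0.654, 0.27]
force: [-0.4, -0.3, -2.3]
gripper_width: 0.249
```

```bash
python3 - <<'E'
from st import *
o,M=st()
for T in([.43,.05,.35],[.436,.2455,.30]): print(M.T@(np.array(T)-o['ee_pos'])*100)
E
```

```text
t 16.2 p [ 0.4027 -0.1467  0.4007] F [-0.4  -0.3  -2.35] w 2.12646 q [ 0.32  0.14 -0.04  1.83  0.01  1.17  2.63]
[[-0.709  0.    -0.705]
 [ 0.705 -0.001 -0.709]
 [-0.001 -1.     0.001]]
[ 11.94257134   5.04691044 -15.87141909]
[ 25.3114239   10.02145545 -30.15743264]
```

>>> play_rows([
  {"jaw":1,"dx":1,"dy":0.5,"dz":-1.3,"rx":0,"ry":2,"rz":0},
  {"jaw":1,"dx":3,"dy":1.3,"dz":-4,"rx":0,"ry":5,"rz":0},
  {"jaw":1,"dx":5,"dy":2.1,"dz":-6.7,"rx":0,"ry":8,"rz":0},
  {"jaw":1,"dx":7,"dy":3,"dz":-9.4,"rx":0,"ry":11,"rz":0},
  {"jaw":1,"dx":9,"dy":3.9,"dz":-12,"rx":0,"ry":14,"rz":0},
  {"jaw":1,"dx":11.5,"dy":4.8,"dz":-14.8,"rx":0,"ry":17,"rz":0},
  {"jaw":1,"dx":14,"dy":5.8,"dz":-17.8,"rx":0,"ry":20,"rz":0},
  {"jaw":1,"dx":16.5,"dy":6.8,"dz":-20.6,"rx":0,"ry":23,"rz":0},
  {"jaw":1,"dx":19,"dy":7.8,"dz":-23.4,"rx":0,"ry":25,"rz":0},
  {"jaw":1,"dx":21.5,"dy":8.7,"dz":-26.2,"rx":0,"ry":27,"rz":0},
  {"jaw":1,"dx":24,"dy":9.6,"dz":-28.8,"rx":0,"ry":28,"rz":0},
  {"jaw":1,"dx":25.3,"dy":10,"dz":-30.2,"rx":0,"ry":28,"rz":0},
])

```text
t: 17.2
ee_pos: [0.433, 0.2521, 0.3008]
tool_rot: [0.417, 0.572, -0.569, -0.418]
force: [0.1, 0.1, -2.3]
gripper_width: 0.251
```

>>> play_rows([
  {"jaw":1,"dx":0,"dy":0,"dz":0,"rx":0,"ry":0,"rz":0},
  {"jaw":1,"dx":0,"dy":0,"dz":0,"rx":0,"ry":0,"rz":5},
  {"jaw":1,"dx":0,"dy":0,"dz":0,"rx":0,"ry":0,"rz":10},
  {"jaw":1,"dx":0,"dy":0,"dz":0,"rx":0,"ry":0,"rz":15},
  {"jaw":1,"dx":0,"dy":0,"dz":0,"rx":0,"ry":0,"rz":19},
  {"jaw":1,"dx":0,"dy":0,"dz":0,"rx":0,"ry":0,"rz":22},
  {"jaw":1,"dx":0,"dy":0,"dz":0,"rx":0,"ry":0,"rz":22},
  {"jaw":1,"dx":0,"dy":0,"dz":0,"rx":0,"ry":0,"rz":22},
  {"jaw":1,"dx":0,"dy":0,"dz":0,"rx":0,"ry":0,"rz":22},
])

```text
t: 17.95
ee_pos: [0.4355, 0.2459, 0.3018]
tool_rot: [-0.521, -0.479, 0.638, 0.304]
force: [-0.9, 0.3, -1.0]
gripper_width: 0.25
```

```bash
python3 - <<'E'
from st import *
o,M=st()
lean=np.arctan2(-M[2,0],-M[2,1]);print('lean',lean,'pitch',M[2,2])
foot=o['ee_pos']+M@np.array([0,.107,.005]);gz=-M[:,1]
C=np.array([.436,.2455,.028]);tgt=C+.013*gz
print('foot',foot,'tgt',tgt,'move tool cm',M.T@(tgt-foot)*100,'down vec/cm',M.T@np.array([0,0,-1]))
s=env.capture('scene');save(s,'s12.png')
print(proj(s,foot),[(n,q['uv'],round(q['conf'],2)) for n in('foot','crown') for q in env.pinpoint(n,s)[:2]])
cv2.imwrite('pics/v12.png',cv2.resize(cv2.imread('pics/s12.png')[170:300,200:330],None,fx=4.6,fy=4.6,interpolation=cv2.INTER_CUBIC))
E
```

```text
t 17.95 p [0.4355 0.2459 0.3018] F [-0.94  0.31 -1.04] w 2.135 q [-0.7   0.43 -0.14  1.77  0.42  1.18  0.83]
[[-0.274  0.111 -0.955]
 [ 0.886 -0.357 -0.296]
 [-0.374 -0.928 -0.001]]
lean 0.3828223162253954 pitch -0.0012304466548786613
foot [0.44261068 0.20624551 0.20255541] tgt [0.43455063 0.2501347  0.04005897] move tool cm [10.18045086 13.41880744 -0.50715162] down vec/cm [0.37353969 0.92761338 0.00123045]
[264.57107917 241.42327352] [('foot', [265.8, 241.1], 0.94), ('crown', [258.2, 272.8], 0.49)]
```

View pics/v12.png

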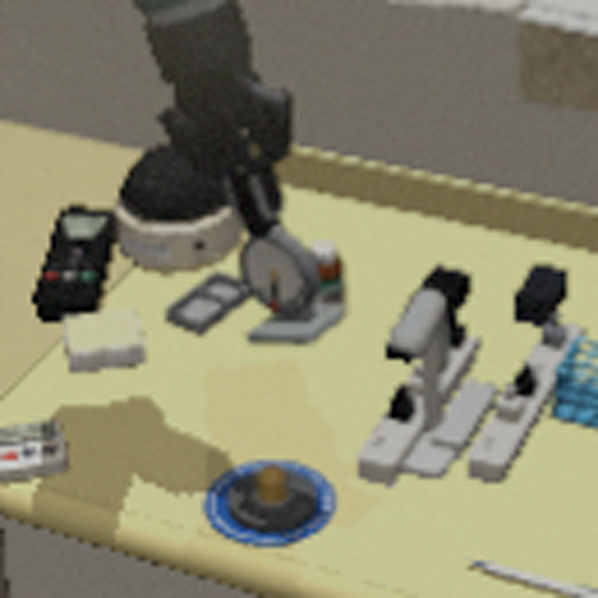

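>>> play_rows([
  {"jaw":1,"dx":1,"dy":1.2,"dz":0,"rx":0,"ry":0,"rz":0},
  {"jaw":1,"dx":2.5,"dy":3,"dz":-0.1,"rx":0,"ry":0,"rz":0},
  {"jaw":1,"dx":4,"dy":5,"dz":-0.2,"rx":0,"ry":0,"rz":0},
  {"jaw":1,"dx":5.5,"dy":7,"dz":-0.3,"rx":0,"ry":0,"rz":0},
  {"jaw":1,"dx":7,"dy":9,"dz":-0.4,"rx":0,"ry":0,"rz":0},
  {"jaw":1,"dx":8.5,"dy":10.5,"dz":-0.5,"rx":0,"ry":0,"rz":0},
  {"jaw":1,"dx":9.4,"dy":11.6,"dz":-0.5,"rx":0,"ry":0,"rz":0},
  {"jaw":1,"dx":9.4,"dy":11.6,"dz":-0.5,"rx":0,"ry":0,"rz":0},
  {"jaw":1,"dx":9.4,"dy":11.6,"dz":-0.5,"rx":0,"ry":0,"rz":0},
  {"jaw":1,"dx":9.4,"dy":11.6,"dz":-0.5,"rx":0,"ry":0,"rz":0},
])

```text
t: 18.93
ee_pos: [0.4282, 0.2895, 0.1597]
tool_rot: [-0.521, -0.479, 0.638, 0.303]
force: [-1.0, -0.4, -2.7]
gripper_width: 0.254
```

```bash
cat > fin.py <<'E'
from st import *
def fin(n,C=(.436,.2455,.028)):
    o,M=st()
    lean=np.arctan2(-M[2,0],-M[2,1]);print('lean',lean)
    foot=o['ee_pos']+M@np.array([0,.107,.005]);gz=-M[:,1]
    tgt=np.array(C)+.013*gz
    print('foot',foot,'tgt',tgt,'move tool cm',M.T@(tgt-foot)*100,'down',M.T@np.array([0,0,-1]))
    s=env.capture('scene');save(s,n+'.png');p=env.capture('top');save(p,n+'t.png')
    print(proj(s,foot),proj(s,np.array(C)+[0,0,.013]),[(n,q['uv'],round(q['conf'],2)) for n in('foot','crown','pointer_tip','mark_point') for q in env.pinpoint(n,s)[:1]])
    cv2.imwrite('pics/v_'+n+'.png',np.hstack([cv2.resize(cv2.imread('pics/'+n+'.png')[230:290,225:295],None,fx=7,fy=7,interpolation=cv2.INTER_CUBIC),cv2.resize(cv2.imread('pics/'+n+'t.png')[212:272,235:275],None,fx=7,fy=7,interpolation=cv2.INTER_CUBIC)]))
E
python3 -c "
from fin import *
fin('a1')"
```

```text
t 18.93 p [0.4282 0.2895 0.1597] F [-0.99 -0.4  -2.71] w 2.1691599999999998 q [-0.79  0.65 -0.12  1.85  0.49  0.93  0.63]
[[-0.273  0.112 -0.955]
 [ 0.886 -0.357 -0.295]
 [-0.374 -0.927 -0.002]]
lean 0.38384518915244503
foot [0.43535017 0.24975914 0.06043297] tgt [0.43454533 0.25014598 0.04005399] move tool cm [0.81941942 1.86676922 0.06873654] down [0.37448813 0.92723034 0.00159401]
[257.7485824 266.7622064] [258.65561509 271.1058802 ] [('foot', [258.9, 267.8], 0.79), ('crown', [259.6, 271.2], 0.65), ('pointer_tip', [261.1, 273.2], 0.58), ('mark_point', [374.6, 302.5], 0.66)]
```

View pics/v_a1.png

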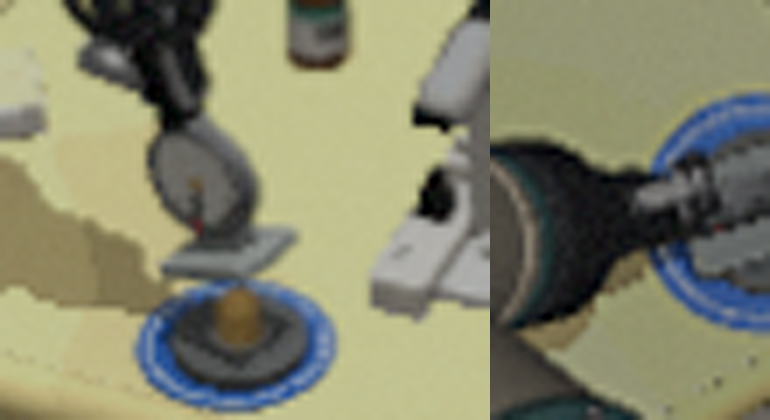

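>>> play_rows([
  {"jaw":1,"dx":0.2,"dy":0.5,"dz":0,"rx":0,"ry":0,"rz":0},
  {"jaw":1,"dx":0.4,"dy":1,"dz":0,"rx":0,"ry":0,"rz":0},
  {"jaw":1,"dx":0.55,"dy":1.3,"dz":0,"rx":0,"ry":0,"rz":0},
  {"jaw":1,"dx":0.6,"dy":1.5,"dz":0,"rx":0,"ry":0,"rz":0},
  {"jaw":1,"dx":0.6,"dy":1.5,"dz":0,"rx":0,"ry":0,"rz":0},
  {"jaw":1,"dx":0.6,"dy":1.5,"dz":0,"rx":0,"ry":0,"rz":0},
  {"jaw":1,"dx":0.6,"dy":1.5,"dz":0,"rx":0,"ry":0,"rz":0},
])

```text
t: 19.82
ee_pos: [0.4273, 0.2898, 0.1424]
tool_rot: [-0.52, -0.479, 0.639, 0.303]
force: [-0.0, -0.3, -2.3]
gripper_width: 0.251
```

>>> play_rows([
  {"jaw":1,"dx":0.04,"dy":0.1,"dz":0,"rx":0,"ry":0,"rz":0},
  {"jaw":1,"dx":0.08,"dy":0.2,"dz":0,"rx":0,"ry":0,"rz":0},
  {"jaw":1,"dx":0.08,"dy":0.2,"dz":0,"rx":0,"ry":0,"rz":0},
  {"jaw":1,"dx":0.08,"dy":0.2,"dz":0,"rx":0,"ry":0,"rz":0},
])

```text
t: 20.15
ee_pos: [0.4273, 0.2898, 0.1403]
tool_rot: [-0.52, -0.479, 0.639, 0.303]
force: [-0.2, 0.2, -2.0]
gripper_width: 0.254
```

>>> play_rows([
  {"jaw":1,"dx":0.04,"dy":0.1,"dz":0,"rx":0,"ry":0,"rz":0},
  {"jaw":1,"dx":0.04,"dy":0.1,"dz":0,"rx":0,"ry":0,"rz":0},
  {"jaw":1,"dx":0.04,"dy":0.1,"dz":0,"rx":0,"ry":0,"rz":0},
])

```text
t: 20.4
ee_pos: [0.4273, 0.2898, 0.1391]
tool_rot: [-0.52, -0.479, 0.639, 0.303]
force: [-0.9, 0.4, -3.3]
gripper_width: 0.248
```

>>> play_rows([
  {"jaw":1,"dx":0.04,"dy":0.1,"dz":0,"rx":0,"ry":0,"rz":0},
  {"jaw":1,"dx":0.04,"dy":0.1,"dz":0,"rx":0,"ry":0,"rz":0},
  {"jaw":1,"dx":0.04,"dy":0.1,"dz":0,"rx":0,"ry":0,"rz":0},
])

```text
t: 20.65
ee_pos: [0.4275, 0.2899, 0.1385]
tool_rot: [-0.521, -0.479, 0.639, 0.303]
force: [-0.9, 0.4, 1.7]
gripper_width: 0.249
```

>>> play_rows([
  {"jaw":1,"dx":0.04,"dy":0.1,"dz":0,"rx":0,"ry":0,"rz":0},
  {"jaw":1,"dx":0.04,"dy":0.1,"dz":0,"rx":0,"ry":0,"rz":0},
  {"jaw":1,"dx":0.04,"dy":0.1,"dz":0,"rx":0,"ry":0,"rz":0},
])

```text
t: 20.9
ee_pos: [0.4276, 0.29, 0.1382]
tool_rot: [-0.521, -0.479, 0.639, 0.303]
force: [-1.7, 2.0, 8.4]
gripper_width: 0.251
```

```bash
python3 - <<'E'
from fin import *
fin('b1')
ims=[]
for i in range(8):
    s=env.capture('scene');ims.append(s['image'].astype(float))
im=np.mean(ims,0);np.save('avgb.npy',im);im=im.astype('uint8')
cv2.imwrite('pics/zb.png',cv2.resize(im[240:290,235:285,::-1],None,fx=12,fy=12,interpolation=cv2.INTER_CUBIC))
print(np.round(env.observe()['force'],1))
E
```

```text
t 20.9 p [0.4276 0.29   0.1382] F [-1.74  2.04  8.4 ] w 2.14354 q [-0.79  0.68 -0.11  1.86  0.51  0.89  0.6 ]
[[-0.274  0.112 -0.955]
 [ 0.886 -0.358 -0.296]
 [-0.375 -0.927 -0.001]]
lean 0.3844039228417728
foot [0.43482405 0.25023298 0.03902091] tgt [0.43454324 0.25015237 0.04005128] move tool cm [-0.03808206 -0.0957795   0.02909053] down [0.37500638 0.92702152 0.00114766]
[257.76395226 271.0091106 ] [258.65561509 271.1058802 ] [('foot', [258.6, 271.0], 0.76), ('crown', [259.0, 269.4], 0.64), ('mark_point', [252.3, 266.0], 0.56)]
[-2.2  1.1  8.7]
```

View pics/zb.png

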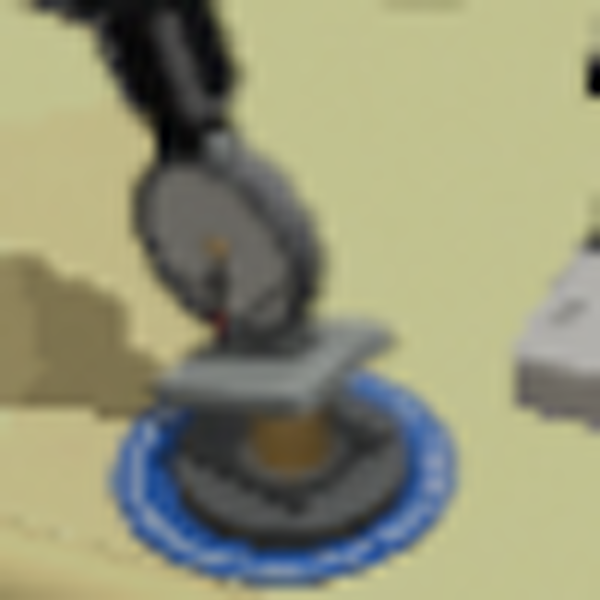

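View pics/v_b1.png

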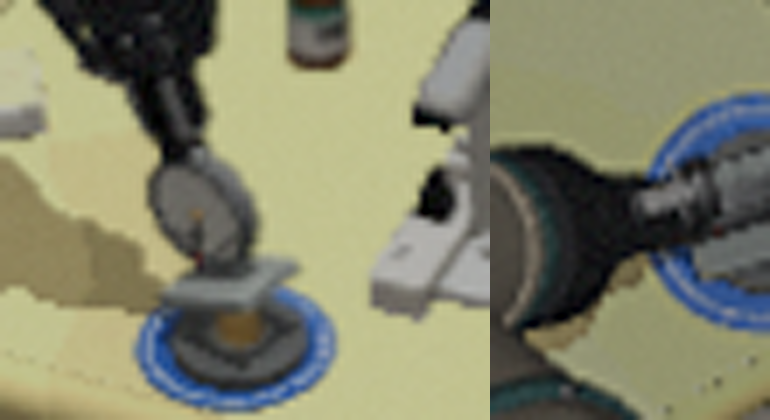

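```bash
python3 - <<'E'
from st import *
o,M=st();s=env.capture('scene')
im=np.load('avgb.npy')
G=lambda l:o['ee_pos']+M@np.array([l[1],.107-l[2],.005-l[0]])
Z=lambda uv:((np.array(uv)-[235,240]+.5)*12-.5).round(0)
L=.3844
for x in(-.008,-.012,-.016):
  pv=G((x,0,.052)); print(x,'piv',Z(proj(s,pv)),'tip',Z(proj(s,pv-[0,0,.0255])),'r30 below',Z(proj(s,pv-[0,0,.0295])),[ (a,Z(proj(s,G((x,.0295*np.sin(a),.052-.0295*np.cos(a)))))) for a in(.3,.35,.4)])
x0,y0=235,240;sub=im[240:290,235:285];Y,X=np.mgrid[240:290,235:285]
w=np.clip(sub[...,0]-sub[...,1]-12,0,None)*(abs(X-253)<4)*(abs(Y-266)<4);print('red',Z(((w*X).sum()/w.sum(),(w*Y).sum()/w.sum())))
w=np.clip(sub[...,1]-sub[...,2]-12,0,None)*(abs(X-253)<3)*(abs(Y-260)<3);print('piv',Z(((w*X).sum()/w.sum(),(w*Y).sum()/w.sum())))
print(sub[18:30,13:24].mean(2).astype(int)); print((sub[18:30,13:24,0]-sub[18:30,13:24,1]).astype(int))
E
```

```text
t 21.6 p [0.4276 0.29   0.1382] F [-2.2   1.06  8.74] w 2.135 q [-0.79  0.68 -0.11  1.86  0.51  0.89  0.6 ]
[[-0.274  0.112 -0.955]
 [ 0.886 -0.358 -0.296]
 [-0.375 -0.927 -0.001]]
-0.008 piv [212. 252.] tip [215. 314.] r30 below [215. 324.] [(0.3, array([221., 326.])), (0.35, array([218., 325.])), (0.4, array([214., 323.]))]
-0.012 piv [204. 258.] tip [207. 320.] r30 below [208. 330.] [(0.3, array([213., 332.])), (0.35, array([210., 331.])), (0.4, array([207., 329.]))]
-0.016 piv [196. 264.] tip [199. 326.] r30 below [200. 336.] [(0.3, array([206., 338.])), (0.35, array([202., 337.])), (0.4, array([199., 335.]))]
red [220. 322.]
piv [217. 247.]
[[102 103 102 102 103 101 102 100  87  75  85]
 [101 102 102 100  97 101 101 103 100  85  68]
 [ 84 102 102  97  91  97  97 102 102  93  65]
 [ 82 103 103 100  90  80 100 102 103 100  86]
 [ 64  81  92  99  76  67 103 103 102 103  92]
 [ 92  61  71  81  54  53  92 103 102  99  79]
 [148  93  66  77  65  58  99 102  94  75  74]
 [167 145  74  63  59  62 102  95  73  84  85]
 [170 167 146  90  46  52  71  70  82  86  71]
 [169 170 167 152 112  53  60  53  60  57  51]
 [170 170 163 137 100  48  55  52  47  51  64]
 [170 162 130  93  78  71  71  65  63  63  69]]
[[ 1  2  1  1  1  1  2  2  0  0  0]
 [ 1  1  1  2  4  4  1  1  1  1 -1]
 [ 1  1  1  3 13 16  3  1  1  1  0]
 [ 1  1  1  2  6  9  2  1  1  1  1]
 [ 0  1  1  1  0  1  2  2  1  1  1]
 [ 4  0  1  1  1  2  0  1  1  1  1]
 [ 7  4  1  1  0  0  1  1  1  1  0]
 [ 8  6  1  0  1  5  2  1  0  1  1]
 [ 7  8  7  3 14 27  0  0  0  0  0]
 [ 9  8  8  7  9 22 -1  0  0  0  0]
 [ 8  9  8  6  4  4 -1 -1 -1 -1 -1]
 [ 8  9  5  1 -2 -2 -3 -1 -1 -1 -2]]
```

>>> play_rows([
  {"jaw":1,"dx":0,"dy":0,"dz":0,"rx":0,"ry":0,"rz":0},
  {"jaw":1,"dx":0,"dy":0,"dz":0,"rx":0,"ry":0,"rz":0},
  {"jaw":1,"dx":0,"dy":0,"dz":0,"rx":0,"ry":0,"rz":0},
])

```text
t: 21.9
ee_pos: [0.4276, 0.29, 0.1382]
tool_rot: [-0.521, -0.479, 0.638, 0.303]
force: [-1.9, 1.6, 9.1]
gripper_width: 0.249
```

```bash
python3 -c "
from st import *
st();print(env.close_job())"
```

```text
t 21.9 p [0.4276 0.29   0.1382] F [-1.94  1.59  9.06] w 2.12646 q [-0.79  0.68 -0.11  1.86  0.51  0.89  0.6 ]
[[-0.274  0.112 -0.955]
 [ 0.886 -0.358 -0.296]
 [-0.375 -0.927 -0.001]]
the job is handed in; nothing more can be done
None
```

I handed the job in at about 22 s with the gauge held still on the stud and the pointer on the red mark, as far as the pictures show. Handing in reports no verdict, so this rests on my own checks.

- **Puck:** I dragged it along the worktop onto the mat and let go. The picture shows its foot wholly inside the mat's white ring, a few millimetres off centre at most.
- **Mark reading:** I carried the gauge towards the scene camera and read the mark there. Readings from two poses ranged from about 0.34 to 0.40 rad, so I chose a lean of about 0.385 rad.
- **Last checks:**
  - The measured lean was 0.384 rad, and the arm was still.
  - The stud bears the foot with about 11 N (allowed 0.3 to 25 N).
  - By my pose estimate, the foot's centre was within a few millimetres of the stud's top.
  - In the averaged picture, the mark lay where a hanging pointer would, to within half a pixel. That is good to about 0.06 rad, and the 2.5 mm limit allows about 0.1 rad.
- **What disagreed:** The network's pointer tip and mark finds were unreliable: some were missing and some were plainly wrong. I relied on the colours in the pictures instead. I saw no bystander moved, but I did not measure them again at the end.

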